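# Set the guesthouse reception desk for arrivals

### The arm

A 6-joint arm with a two-finger parallel gripper is mounted at the origin on the work surface. World frame = base frame: x ahead of the robot, y to its left, z up, the work surface at z = 0. Lengths are in m, angles in rad, forces in N, time in s.
With the tool pointing down it reaches from about 0.3 to 0.85 m from the base axis. Payload 4.2 kg.
Tool frame: the origin (TCP) lies at the very end of the fingers, on their centre line; the grasp point (between the pads) lies 19 mm behind it; z points along the fingers, y is the line along which they close (so a half turn about z gives the same grasp; the last joint's range is limited). The gripper opens to 91 mm and grips with 3 to 60 N. Pads are 32 mm wide; open, the fingers measure 118 mm over their backs; the gripper's body (76 mm by 178 mm) begins 60 mm behind the grasp point.
Start: joints at [-1.337, 0.32, 1.565, -0, 1.257, -0.02], TCP at [0.144, -0.557, 0.214] pointing down, gripper open.
Joint ranges: [-3.11, 3.11], [-0.84, 2.01], [0.21, 2.61], [-1.34, 4.49], [0.05, 2.63], [-2.56, 2.56]. Speed limits (rad/s): [2.57, 2.57, 3.14, 3.14, 3.14, 3.14].

### API

Orientations are given as a rotation vector (axis times angle).
In Python, from cell import robot, imaging gives the robot as it stands.
- The arm moves only by the tool servo_tool, never from a script. Its argument "moves" is text: rows parted by semicolons, each of 4 numbers parted by spaces: the shift along the tool's x, y, z in cm, then the turn about the tool's z in degrees. In form: x y z spin; .... A call has 1 to 10 rows; each row is the pose to reach, as a shift and turn from the pose commanded when the call began, along the tool's axes at that moment; what a row does not reach only later rows make up. A row lasts 1/8 s, in which the tool goes at most 62.5 mm and 10.7 degrees, less where a joint would pass 70% of its speed; a pose out of reach is approached as far as the arm can. A call with a gripper value outside its range is refused whole. "jaw" is the opening, from 0 (shut) to 1 (fully open), set as the call begins (left out, the last holds). The fingers move at their own pace and stop on an object; "force" is the grip in N (left out, the last holds). Time passes only in rows, so rows that repeat a pose let the fingers close. It gives the time, the measured TCP pose, the force, the opening and the grip force at its end, in the units of the state.
- robot.sense(): the state, without advancing time (a new reading comes with each control period).
- imaging.grab_frame(name): name is "side" or "top"; returns a dict with "frame" (384x512x3 uint8, red, green, blue), "K" (3x3 intrinsics, pixels), "position" and "attitude" of the camera in the world. Camera axes: x right, y down, z forward; pixel columns grow to the right and rows downward; lengths in m; the calibration is good to about 2 mm. A picture is of the moment at which its call begins. There is no depth.
- robot.sign_off(): hands the job in; it is judged then, once.
The state is a dict: "clock": time; "joint_positions": joint angles; "joint_velocities": joint speeds; "joint_torque": joint torques, N m; "eef_pos": TCP position; "tool_rot": TCP orientation; "wrist_force": force on the tool from outside, world axes, zero at the start; "ft_torque": the same for the moment, N m; "grip_width": opening from 0.0 (shut) to 1.0 (fully open); "gripper_force": force on a finger pad.
Only numpy, scipy, OpenCV 4.12 (cv2) and the standard library are available. Lean on these libraries where they do the work, as an engineer would, in place of code of your own. Each camera call takes 0.05 s, during which the arm holds its last target. There are 200 camera calls.

### The job

Get the reception desk ready for new guests: hang every returned room key by its hole on the sloped key board, one key to a peg, pushed home so that it lies flat against the board with its blade pointing down the slope. Set the little framed seascape on the easel, right way up, roughly in the middle, lying flat on the slope with its foot on the lip, and stand the hand bell upright in the middle of the stone plinth. Leave the plant, the guest book and the bottle where they are.

Things in the scene. Friction and masses are not known exactly. Their poses are not given: they have to be found in the camera images.
- keyboard: Key board: wooden desk stand 370 mm wide (y). Its flat face, 150 mm long, slopes 40 degrees from the horizontal, low edge towards -x (the robot). Five steel pegs in a row, 74 mm apart, stand square off the face near its top. Origin: centre of the underside; the face runs from x -60, z 12 mm to x +55, z 108 mm. Fixed.
- peg0 (a point): Foot of peg 0 (1st from the board's +y end), on the face of the board. Its z axis runs along the peg away from the face, x up the slope, y along the row. The peg is 8 mm thick and 35 mm long; 115 mm of face lie below it and 35 mm above.
- peg1 (a point): Foot of peg 1 (2nd from the board's +y end), on the face of the board. Its z axis runs along the peg away from the face, x up the slope, y along the row. The peg is 8 mm thick and 35 mm long; 115 mm of face lie below it and 35 mm above.
- peg2 (a point): Foot of peg 2 (3rd from the board's +y end), on the face of the board. Its z axis runs along the peg away from the face, x up the slope, y along the row. The peg is 8 mm thick and 35 mm long; 115 mm of face lie below it and 35 mm above.
- peg3 (a point): Foot of peg 3 (4th from the board's +y end), on the face of the board. Its z axis runs along the peg away from the face, x up the slope, y along the row. The peg is 8 mm thick and 35 mm long; 115 mm of face lie below it and 35 mm above.
- peg4 (a point): Foot of peg 4 (5th from the board's +y end), on the face of the board. Its z axis runs along the peg away from the face, x up the slope, y along the row. The peg is 8 mm thick and 35 mm long; 115 mm of face lie below it and 35 mm above.
- key0: Room key in one piece (may be absent): flat pale wooden head 52 x 30 x 10 mm (x, y, z) with a 16 mm through hole at one end; steel blade 46 mm long, 7 to 14 wide, 3 thick at the other. Origin: centre of the hole, mid thickness; head from x -39 to +13 mm (middle at -13), blade on to -85 mm. z across the thickness; both faces alike. 50 g.
- key0_tip (a point): Free end of that key's blade, 85 mm from the hole's centre.
- key1: Room key in one piece (may be absent): flat pale wooden head 52 x 30 x 10 mm (x, y, z) with a 16 mm through hole at one end; steel blade 46 mm long, 7 to 14 wide, 3 thick at the other. Origin: centre of the hole, mid thickness; head from x -39 to +13 mm (middle at -13), blade on to -85 mm. z across the thickness; both faces alike. 50 g.
- key1_tip (a point): Free end of that key's blade, 85 mm from the hole's centre.
- key2: Room key in one piece (may be absent): flat pale wooden head 52 x 30 x 10 mm (x, y, z) with a 16 mm through hole at one end; steel blade 46 mm long, 7 to 14 wide, 3 thick at the other. Origin: centre of the hole, mid thickness; head from x -39 to +13 mm (middle at -13), blade on to -85 mm. z across the thickness; both faces alike. 50 g.
- key2_tip (a point): Free end of that key's blade, 85 mm from the hole's centre.
- key3: Room key in one piece (may be absent): flat pale wooden head 52 x 30 x 10 mm (x, y, z) with a 16 mm through hole at one end; steel blade 46 mm long, 7 to 14 wide, 3 thick at the other. Origin: centre of the hole, mid thickness; head from x -39 to +13 mm (middle at -13), blade on to -85 mm. z across the thickness; both faces alike. 50 g.
- key3_tip (a point): Free end of that key's blade, 85 mm from the hole's centre.
- key4: Room key in one piece (may be absent): flat pale wooden head 52 x 30 x 10 mm (x, y, z) with a 16 mm through hole at one end; steel blade 46 mm long, 7 to 14 wide, 3 thick at the other. Origin: centre of the hole, mid thickness; head from x -39 to +13 mm (middle at -13), blade on to -85 mm. z across the thickness; both faces alike. 50 g.
- key4_tip (a point): Free end of that key's blade, 85 mm from the hole's centre.
- easel_rest (a point): Middle of the corner where the wooden easel's face meets its lip: z square off the face, x up the slope, y along the lip. Face 100 mm wide, 115 mm long, sloping 40 degrees from the horizontal, low edge towards the robot; the 90 mm wide lip stands 12 mm off it. 14 mm above the desk. Fixed.
- picture: Small framed seascape, 84 x 58 x 12 mm (x, y, z), lying face up: brown wooden frame, sky at the top (+x), sand at the foot (-x). Origin: centre of its back; z out of the picture. 90 g.
- picture_sky (a point): Middle of the picture's sky edge (x +42 mm), on its back.
- plinth_top (a point): Centre of the top of the square stone plinth, 70 x 70 mm and 60 mm high, with a 90 mm foot 6 mm thick. Does not move.
- bell: Brass hand bell standing upright on its mouth, 112 mm high: mouth 52 mm across, brass part 42 mm high, then a dark round wooden handle 14 to 15 mm thick from 42 to 94 mm high, with a knob 22 mm thick at 99 to 107 mm. Origin: centre of the mouth. 200 g.
- plant: Bystander: grass in a black pot 74 mm across and 65 mm high, 140 mm with the grass. Origin: centre of the underside.
- guestbook: Bystander: closed blue book 150 x 210 x 22 mm. Origin: centre of the underside.
- sanitiser: Bystander: white pump-top bottle 52 mm across, 130 mm high. Origin: centre of the underside.
Mind the look-alikes: they are no part of the job. What is shaped like the key1 but orange or purple is not meant.

How it is judged:
At the end, for the whole second after the job is handed in: Keys: hole within 8 mm of a peg axis, under 13 mm off the board, parallel within 0.25 rad, tip 50 mm down-slope. Picture: foot within 8 mm of the lip, 15 mm of the middle, flat (0.12 rad), turned under 0.2 rad, sky up. Bell: within 12 mm of plinth centre, tilt under 0.1 rad. All at rest (((x of key0 in the frame of peg0 between -0.008 and 0.008 m and y of key0 in the frame of peg0 between -0.008 and 0.008 m and z of key0 in the frame of peg0 between 0 and 0.013 m and angle between the z axis of key0 and the z axis of peg0, either way round below 0.25 rad and x of key0_tip in the frame of peg0 below -0.05 m) or (x of key0 in the frame of peg1 between -0.008 and 0.008 m and y of key0 in the frame of peg1 between -0.008 and 0.008 m and z of key0 in the frame of peg1 between 0 and 0.013 m and angle between the z axis of key0 and the z axis of peg1, either way round below 0.25 rad and x of key0_tip in the frame of peg1 below -0.05 m) or (x of key0 in the frame of peg2 between -0.008 and 0.008 m and y of key0 in the frame of peg2 between -0.008 and 0.008 m and z of key0 in the frame of peg2 between 0 and 0.013 m and angle between the z axis of key0 and the z axis of peg2, either way round below 0.25 rad and x of key0_tip in the frame of peg2 below -0.05 m) or (x of key0 in the frame of peg3 between -0.008 and 0.008 m and y of key0 in the frame of peg3 between -0.008 and 0.008 m and z of key0 in the frame of peg3 between 0 and 0.013 m and angle between the z axis of key0 and the z axis of peg3, either way round below 0.25 rad and x of key0_tip in the frame of peg3 below -0.05 m) or (x of key0 in the frame of peg4 between -0.008 and 0.008 m and y of key0 in the frame of peg4 between -0.008 and 0.008 m and z of key0 in the frame of peg4 between 0 and 0.013 m and angle between the z axis of key0 and the z axis of peg4, either way round below 0.25 rad and x of key0_tip in the frame of peg4 below -0.05 m)) and ((x of key1 in the frame of peg0 between -0.008 and 0.008 m and y of key1 in the frame of peg0 between -0.008 and 0.008 m and z of key1 in the frame of peg0 between 0 and 0.013 m and angle between the z axis of key1 and the z axis of peg0, either way round below 0.25 rad and x of key1_tip in the frame of peg0 below -0.05 m) or (x of key1 in the frame of peg1 between -0.008 and 0.008 m and y of key1 in the frame of peg1 between -0.008 and 0.008 m and z of key1 in the frame of peg1 between 0 and 0.013 m and angle between the z axis of key1 and the z axis of peg1, either way round below 0.25 rad and x of key1_tip in the frame of peg1 below -0.05 m) or (x of key1 in the frame of peg2 between -0.008 and 0.008 m and y of key1 in the frame of peg2 between -0.008 and 0.008 m and z of key1 in the frame of peg2 between 0 and 0.013 m and angle between the z axis of key1 and the z axis of peg2, either way round below 0.25 rad and x of key1_tip in the frame of peg2 below -0.05 m) or (x of key1 in the frame of peg3 between -0.008 and 0.008 m and y of key1 in the frame of peg3 between -0.008 and 0.008 m and z of key1 in the frame of peg3 between 0 and 0.013 m and angle between the z axis of key1 and the z axis of peg3, either way round below 0.25 rad and x of key1_tip in the frame of peg3 below -0.05 m) or (x of key1 in the frame of peg4 between -0.008 and 0.008 m and y of key1 in the frame of peg4 between -0.008 and 0.008 m and z of key1 in the frame of peg4 between 0 and 0.013 m and angle between the z axis of key1 and the z axis of peg4, either way round below 0.25 rad and x of key1_tip in the frame of peg4 below -0.05 m)) and ((x of key2 in the frame of peg0 between -0.008 and 0.008 m and y of key2 in the frame of peg0 between -0.008 and 0.008 m and z of key2 in the frame of peg0 between 0 and 0.013 m and angle between the z axis of key2 and the z axis of peg0, either way round below 0.25 rad and x of key2_tip in the frame of peg0 below -0.05 m) or (x of key2 in the frame of peg1 between -0.008 and 0.008 m and y of key2 in the frame of peg1 between -0.008 and 0.008 m and z of key2 in the frame of peg1 between 0 and 0.013 m and angle between the z axis of key2 and the z axis of peg1, either way round below 0.25 rad and x of key2_tip in the frame of peg1 below -0.05 m) or (x of key2 in the frame of peg2 between -0.008 and 0.008 m and y of key2 in the frame of peg2 between -0.008 and 0.008 m and z of key2 in the frame of peg2 between 0 and 0.013 m and angle between the z axis of key2 and the z axis of peg2, either way round below 0.25 rad and x of key2_tip in the frame of peg2 below -0.05 m) or (x of key2 in the frame of peg3 between -0.008 and 0.008 m and y of key2 in the frame of peg3 between -0.008 and 0.008 m and z of key2 in the frame of peg3 between 0 and 0.013 m and angle between the z axis of key2 and the z axis of peg3, either way round below 0.25 rad and x of key2_tip in the frame of peg3 below -0.05 m) or (x of key2 in the frame of peg4 between -0.008 and 0.008 m and y of key2 in the frame of peg4 between -0.008 and 0.008 m and z of key2 in the frame of peg4 between 0 and 0.013 m and angle between the z axis of key2 and the z axis of peg4, either way round below 0.25 rad and x of key2_tip in the frame of peg4 below -0.05 m)) and ((x of key3 in the frame of peg0 between -0.008 and 0.008 m and y of key3 in the frame of peg0 between -0.008 and 0.008 m and z of key3 in the frame of peg0 between 0 and 0.013 m and angle between the z axis of key3 and the z axis of peg0, either way round below 0.25 rad and x of key3_tip in the frame of peg0 below -0.05 m) or (x of key3 in the frame of peg1 between -0.008 and 0.008 m and y of key3 in the frame of peg1 between -0.008 and 0.008 m and z of key3 in the frame of peg1 between 0 and 0.013 m and angle between the z axis of key3 and the z axis of peg1, either way round below 0.25 rad and x of key3_tip in the frame of peg1 below -0.05 m) or (x of key3 in the frame of peg2 between -0.008 and 0.008 m and y of key3 in the frame of peg2 between -0.008 and 0.008 m and z of key3 in the frame of peg2 between 0 and 0.013 m and angle between the z axis of key3 and the z axis of peg2, either way round below 0.25 rad and x of key3_tip in the frame of peg2 below -0.05 m) or (x of key3 in the frame of peg3 between -0.008 and 0.008 m and y of key3 in the frame of peg3 between -0.008 and 0.008 m and z of key3 in the frame of peg3 between 0 and 0.013 m and angle between the z axis of key3 and the z axis of peg3, either way round below 0.25 rad and x of key3_tip in the frame of peg3 below -0.05 m) or (x of key3 in the frame of peg4 between -0.008 and 0.008 m and y of key3 in the frame of peg4 between -0.008 and 0.008 m and z of key3 in the frame of peg4 between 0 and 0.013 m and angle between the z axis of key3 and the z axis of peg4, either way round below 0.25 rad and x of key3_tip in the frame of peg4 below -0.05 m)) and ((x of key4 in the frame of peg0 between -0.008 and 0.008 m and y of key4 in the frame of peg0 between -0.008 and 0.008 m and z of key4 in the frame of peg0 between 0 and 0.013 m and angle between the z axis of key4 and the z axis of peg0, either way round below 0.25 rad and x of key4_tip in the frame of peg0 below -0.05 m) or (x of key4 in the frame of peg1 between -0.008 and 0.008 m and y of key4 in the frame of peg1 between -0.008 and 0.008 m and z of key4 in the frame of peg1 between 0 and 0.013 m and angle between the z axis of key4 and the z axis of peg1, either way round below 0.25 rad and x of key4_tip in the frame of peg1 below -0.05 m) or (x of key4 in the frame of peg2 between -0.008 and 0.008 m and y of key4 in the frame of peg2 between -0.008 and 0.008 m and z of key4 in the frame of peg2 between 0 and 0.013 m and angle between the z axis of key4 and the z axis of peg2, either way round below 0.25 rad and x of key4_tip in the frame of peg2 below -0.05 m) or (x of key4 in the frame of peg3 between -0.008 and 0.008 m and y of key4 in the frame of peg3 between -0.008 and 0.008 m and z of key4 in the frame of peg3 between 0 and 0.013 m and angle between the z axis of key4 and the z axis of peg3, either way round below 0.25 rad and x of key4_tip in the frame of peg3 below -0.05 m) or (x of key4 in the frame of peg4 between -0.008 and 0.008 m and y of key4 in the frame of peg4 between -0.008 and 0.008 m and z of key4 in the frame of peg4 between 0 and 0.013 m and angle between the z axis of key4 and the z axis of peg4, either way round below 0.25 rad and x of key4_tip in the frame of peg4 below -0.05 m)) and x of picture in the frame of easel_rest between 0.037 and 0.05 m and y of picture in the frame of easel_rest between -0.015 and 0.015 m and z of picture in the frame of easel_rest between -0.004 and 0.006 m and angle between the z axis of picture and the z axis of easel_rest, either way round below 0.12 rad and angle between the x axis of picture and the x axis of easel_rest, either way round below 0.2 rad and x of picture_sky in the frame of easel_rest above 0.06 m and distance between bell and plinth_top below 0.012 m and angle between bell's own z axis and vertical below 0.1 rad and linear speed of each of key0, key1, key2, key3, key4, picture, bell below 0.02 m/s); the robot touches nothing.
It fails at once if the plant is moved by more than 30 mm (distance of plant from where it was at the start of the episode above 0.03 m).
It fails at once if the guest book is moved by more than 30 mm (distance of guestbook from where it was at the start of the episode above 0.03 m).
It fails at once if the bottle is moved by more than 30 mm (distance of sanitiser from where it was at the start of the episode above 0.03 m).
Of key0, key1, key2, key3, key4 only 3 to 5 are there at a start; the rules pass over those that are not, and their reading is None.
At some moment in a run one of key0, key1, key2, key3, key4, picture may be knocked a few centimetres aside while the robot is not near it.
Once in a run the grip may slacken for a moment while it holds something.
It also fails if it takes over 210 s, if anything falls off the work surface, if the arm or the gripper's body presses on something with over 40 N, if the wrist force passes 120 N, or if a joint passes its speed limit or range.

## Working session

There is one attempt and no reset: what is moved stays moved. The work goes in short steps, Python scripts to look and compute and a tool call to move; the robot and the scene stay as the last step left them, time stands still between calls to the robot, and variables do not carry over. Pictures are saved under pics/ and viewed, at most 14 in all, crops included, and the job is handed in when it is done.

Besides the shell and the picture viewer there is one more tool, called after "Call:" by a JSON object that holds its "fn" and its "kwargs", one argument or row to a line. servo_tool: Moves the arm, as the interface text tells. Its arguments: {"type":"object","properties":{"moves":{"type":"string"},"jaw":{"type":"number"},"force":{"type":"number"}},"required":["moves"]}

```bash
ls; mkdir -p pics; cat > h.py <<'E'
import numpy as np, cv2, json
from cell import robot, imaging
from scipy.spatial.transform import Rotation as R
def grab(n):
    f=imaging.grab_frame(n); return f
def att(f):
    a=np.array(f["attitude"],float)
    return a if a.shape==(3,3) else (R.from_rotvec(a).as_matrix() if a.size==3 else R.from_quat(a).as_matrix())
def ray(f,u,v):
    d=att(f)@np.linalg.inv(f["K"])@np.array([u,v,1.]); return np.array(f["position"]),d/np.linalg.norm(d)
def onz(f,u,v,z):
    p,d=ray(f,u,v); return p+d*(z-p[2])/d[2]
def proj(f,X):
    c=np.array(f["K"])@att(f).T@(np.array(X)-np.array(f["position"])); return c[:2]/c[2]
def two(f1,a,f2,b):
    p,d=ray(f1,*a);q,e=ray(f2,*b)
    s=np.linalg.lstsq(np.c_[d,-e],q-p,rcond=None)[0]; A=p+d*s[0];B=q+e*s[1]
    return (A+B)/2,np.linalg.norm(A-B)
def save(f,name,box=None,s=1):
    im=f["frame"][...,::-1]
    if box: im=im[box[1]:box[3],box[0]:box[2]]
    cv2.imwrite("pics/"+name,cv2.resize(im,None,fx=s,fy=s,interpolation=cv2.INTER_CUBIC))
E
python3 - <<'E'
from h import *
for n in ("top","side"):
    f=grab(n); save(f,n+"0.png",None,1.5); print(n,f["K"],f["position"],f["attitude"])
print(robot.sense())
E
```

```text
pics
top [[459.20291082   0.         249.55375916]
 [  0.         459.20291082 186.73957871]
 [  0.           0.           1.        ]] [0.37838701 0.05750528 1.34272782] [-2.15988228  2.16888097 -0.14865617]
side [[373.17526209   0.         256.8081943 ]
 [  0.         373.17526209 194.68664515]
 [  0.           0.           1.        ]] [-0.05615808  1.03940502  0.77814055] [-0.65742526  2.42425341 -1.37521472]
{'clock': 0.1, 'joint_positions': array([-1.33699559e+00,  3.20175222e-01,  1.56555221e+00,  1.10009782e-05,
        1.25739480e+00, -2.00035567e-02]), 'joint_velocities': array([-5.52788338e-05, -1.61873687e-03, -2.37397416e-03,  1.08829566e-03,
        2.55064221e-04,  6.91532190e-04]), 'joint_torque': array([-2.85505183e-05, -4.13333666e+01, -2.32508773e+01,  7.29150348e-02,
        4.21651080e-02, -6.02307819e-05]), 'eef_pos': array([ 0.14427265, -0.55613706,  0.21323653]), 'tool_rot': array([-3.11482117e+00, -3.97407736e-01,  2.39895310e-04]), 'wrist_force': array([-0.60285299,  0.5758189 ,  0.41169035]), 'ft_torque': array([ 0.0405022 , -0.02859332,  0.03020596]), 'gripper_force': 0.0, 'grip_width': 0.9982617271120793}
```

View pics/top0.png

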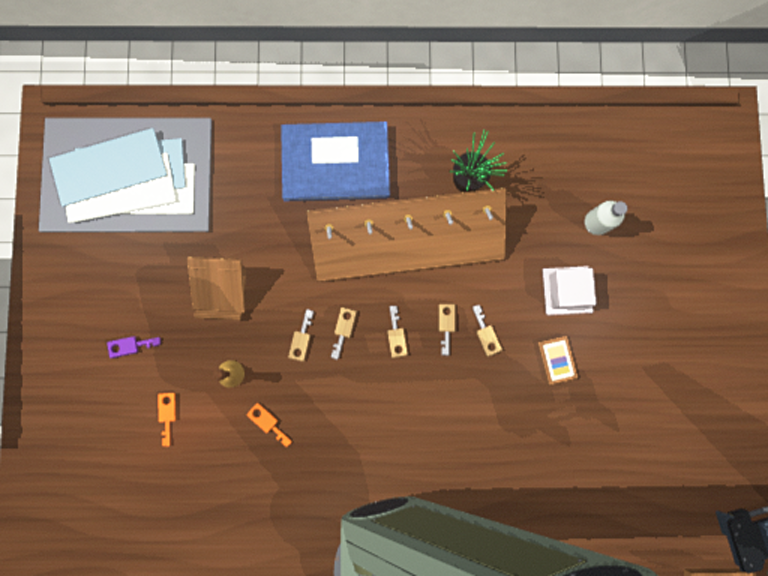

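View pics/side0.png

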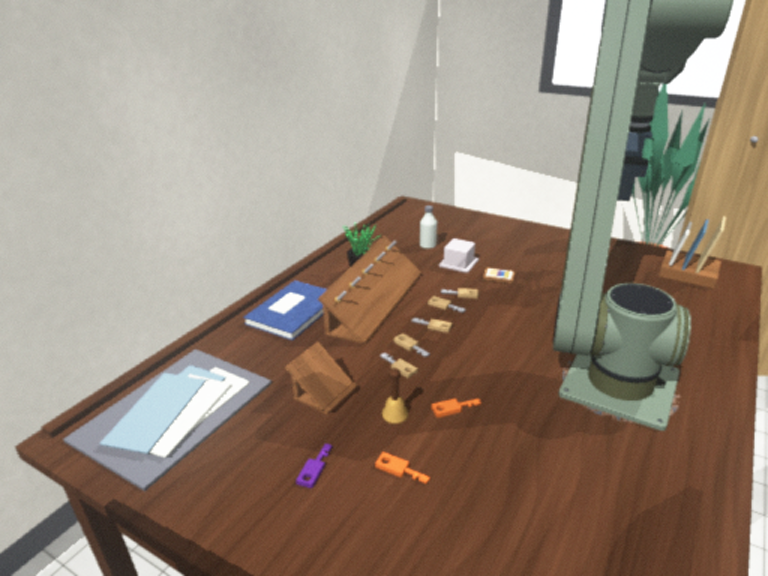

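Candidates in the top image (512×384 px):
- **Pale wooden keys (chosen):** about (200,223), (229,222), (265,222), (298,219) and (323,221).
- **Look-alikes (leave alone):** orange (111,278), orange (178,282), purple (90,231).

One close crop next to check the choice, plus measurements.

```bash
cat >> h.py <<'E'
def blobs(m,amin=40):
    n,l,s,c=cv2.connectedComponentsWithStats(m.astype(np.uint8)); return [(c[i],s[i],l==i) for i in range(1,n) if s[i][4]>=amin]
def keymasks(f):
    hsv=cv2.cvtColor(f["frame"],cv2.COLOR_RGB2HSV); h,s,v=[hsv[...,i].astype(int) for i in range(3)]
    return (h>12)&(h<30)&(s>70)&(s<160)&(v>150), (s<60)&(v>110)
E
python3 - <<'E'
from h import *
f=grab("top"); g=grab("side")
save(f,"c_top.png",(185,120,345,250),4.6)
hsv=cv2.cvtColor(f["frame"],cv2.COLOR_RGB2HSV)
for p in [(198,232),(229,212),(298,209),(326,229),(265,230),(250,170),(200,215),(300,228),(154,249),(378,192),(380,190),(365,225),(140,190)]: print(p,hsv[p[1],p[0]])
w,b=keymasks(f); w[:195]=0;w[260:]=0
for c,s,_ in blobs(w,30): print(c.round(1),s,onz(f,*c,0.01).round(4))
save(g,"c_side.png",(190,150,360,300),4)
E
```

```text
(198, 232) [ 17 117 144]
(229, 212) [ 17 118 147]
(298, 209) [ 12 138 122]
(326, 229) [ 16 121 120]
(265, 230) [ 17 121 164]
(250, 170) [ 14 146 157]
(200, 215) [ 13 157 109]
(300, 228) [ 13 140  71]
(154, 249) [ 19 151 140]
(378, 192) [  0   3 252]
(380, 190) [  0   3 252]
(365, 225) [ 12 115 109]
(140, 190) [ 14 140 142]
[150.7 202.4] [130 195  33  18 287] [0.4984 0.3257 0.01  ]
[297.1 211.6] [292 202  11  19 178] [ 0.4701 -0.0997  0.01  ]
[229.5 215.1] [223 205  14  20 174] [0.4606 0.0968 0.01  ]
[325.6 226.3] [318 217  17  21 191] [ 0.427  -0.1816  0.01  ]
[264.4 227.8] [258 219  14  20 184] [ 0.4234 -0.0041  0.01  ]
[199.  229.9] [192 221  14  20 181] [0.4182 0.1847 0.01  ]
[370.7 239.3] [359 224  26  32 194] [ 0.3889 -0.3117  0.01  ]
[370.5 234.2] [366 231  10   8  55] [ 0.4035 -0.3115  0.01  ]
[150.5 243.8] [146 241   9   7  42] [0.3791 0.3237 0.01  ]
[373.8 246.7] [369 244  11   6  46] [ 0.3676 -0.3199  0.01  ]
```

View pics/c_top.png

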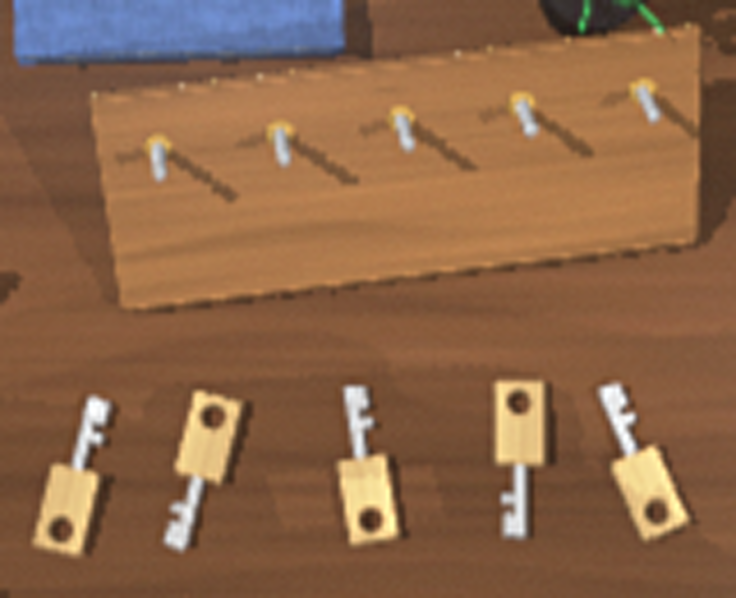

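View pics/c_side.png

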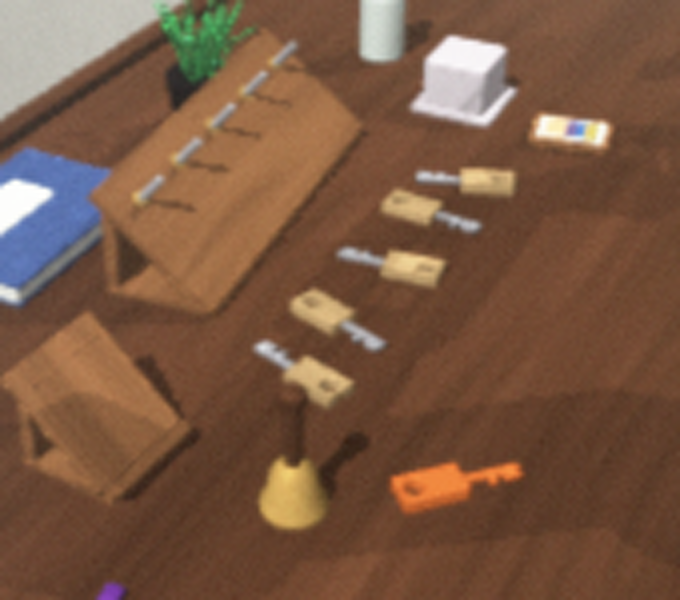

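Five pale wooden keys confirmed. Their holes sit at crop (62,527), (213,415), (371,518), (518,402) and (657,512); the peg tips run from crop (159,178) to (654,118). Next I compute poses.

```bash
cat >> h.py <<'E'
from scipy.optimize import least_squares
def keys(f):
    w,_=keymasks(f); hsv=cv2.cvtColor(f["frame"],cv2.COLOR_RGB2HSV); w=(hsv[...,0]>12)&(hsv[...,0]<30)&(hsv[...,1]>70)&(hsv[...,1]<170)&(hsv[...,2]>135)
    out=[]
    w[:193]=0; w[290:]=0
    for c,s,l in blobs(w,120):
        cn=max(cv2.findContours(l.astype(np.uint8),0,1)[0],key=cv2.contourArea)
        P=np.array([onz(f,*q,0.01)[:2] for q in cn[:,0].astype(float)])
        (cx,cy),wh,an=cv2.minAreaRect((P*1000).astype(np.float32)); 
        if not(35<max(wh)<65 and 18<min(wh)<40): continue
        a=np.deg2rad(an)+(0 if wh[0]>wh[1] else np.pi/2); d=np.array([np.cos(a),np.sin(a)]); c=np.array([cx,cy])/1000
        v=lambda e: f["frame"][tuple(np.round(proj(f,np.r_[c+e,0.01])[::-1]).astype(int))].astype(int).sum()
        if v(d*.013)>v(-d*.013): d=-d
        out.append((c[0],c[1],np.rad2deg(np.arctan2(d[1],d[0])),*wh))
    return sorted(out,key=lambda k:-k[1])
def st():
    s=robot.sense(); M=R.from_rotvec(s["tool_rot"]).as_matrix(); return s,M
def go(x,y,z,yawy=None):
    """shift in tool cm and spin so TCP at x,y,z and tool y axis at yaw yawy deg (mod 180)"""
    s,M=st(); d=M.T@(np.array([x,y,z])-s["eef_pos"])*100
    sp=None
    if yawy is not None:
        t=M.T@np.array([np.cos(np.deg2rad(yawy)),np.sin(np.deg2rad(yawy)),0]); sp=np.rad2deg(np.arctan2(-t[0],t[1]))
    print("shift",d.round(2),"spin",sp,"or +-180; q6",np.rad2deg(s["joint_positions"][5]).round(1),"z-tilt",M[:,2].round(3))
E
python3 - <<'E'
from h import *
f=grab("top"); g=grab("side")
for k in keys(f): print(np.round(k,3))
C=lambda a:np.array(a)/4.6+np.array([185,120])
S,Co=np.sin(np.deg2rad(40)),np.cos(np.deg2rad(40))
tx,tz=.055-.035*Co-.035*S,.108-.035*S+.035*Co
tips=[(159,180),(285,165),(406,150),(530,134),(654,120)]; cor=[(92,94),(699,26),(122,308),(697,243)]
loc=[(tx,.148-.074*i,tz) for i in range(5)]+[(.055,.185,.108),(.055,-.185,.108),(-.06,.185,.012),(-.06,-.185,.012)]
px=[C(p) for p in tips+cor]
def W(q,l): c,s=np.cos(q[2]),np.sin(q[2]); return (q[0]+c*l[0]-s*l[1],q[1]+s*l[0]+c*l[1],l[2])
r=least_squares(lambda q:np.ravel([proj(f,W(q,l))-p for l,p in zip(loc,px)]),[.55,.05,0])
print("board",r.x,np.rad2deg(r.x[2]),r.fun.reshape(-1,2).round(1).tolist())
for l in loc[:5]: print("tip",np.round(W(r.x,l),4), "side px",proj(g,W(r.x,l)).round(1))
# easel: top edge z: 14mm rest; lip etc
for n,p,z in [("eTL",(187,257),.014+.115*S),("eTR",(242,258),.014+.115*S),("eBL",(192,318),.014),("eBR",(245,320),.014)]: print(n,onz(f,p[0]/1.5,p[1]/1.5,z).round(4))
for n,p,z in [("pl",(548,268),.06),("pl",(595,268),.06),("pl",(557,307),.06),("pl",(597,306),.06)]: print(n,onz(f,p[0]/1.5,p[1]/1.5,z).round(4))
print("bell",onz(f,231/1.5,374/1.5,.02),two(f,(231/1.5,366/1.5),g,(394/1.5,378/1.5)))
import numpy as np
a=f["frame"][215:262,350:395][...,::-1]; b=f["frame"][160:255,115:170][...,::-1]; c=f["frame"][170:216,355:402][...,::-1]
rs=lambda i:cv2.resize(i,(260,int(260*i.shape[0]/i.shape[1])),interpolation=cv2.INTER_CUBIC)
o=np.zeros((460,790,3),np.uint8)
for i,im in enumerate([a,b,c]): im=rs(im); o[:im.shape[0],i*263:i*263+260]=im
cv2.imwrite("pics/pbp.png",o)
s,M=st(); print(M.round(3)); go(.4,.0,.2,90)
E
```

```text
[  0.417   0.186 166.292  31.6    55.639]
[  0.462   0.096 -14.248  31.754  55.538]
[ 4.23000e-01 -4.00000e-03 -1.70929e+02  5.49940e+01  3.14770e+01]
[ 0.471 -0.099 -1.092 29.202 55.347]
[   0.426   -0.182 -157.111   54.992   32.742]
board [ 0.62098101 -0.02689298  0.11434133] 6.551275411166204 [[0.1, -1.2], [-0.3, -1.0], [0.3, -0.9], [0.2, -0.5], [0.0, -0.5], [-0.7, 1.8], [0.7, 1.3], [-0.3, 0.8], [0.0, 0.3]]
tip [0.6097 0.1208 0.1123] side px [231.3 194.3]
tip [0.6182 0.0473 0.1123] side px [240.7 184.9]
tip [ 0.6266 -0.0262  0.1123] side px [249.3 176.2]
tip [ 0.6351 -0.0998  0.1123] side px [257.3 168.2]
tip [ 0.6435 -0.1733  0.1123] side px [264.6 160.8]
eTL [0.5775 0.3833 0.0879]
eTR [0.5754 0.2825 0.0879]
eBL [0.4705 0.3895 0.014 ]
eBR [0.4662 0.2878 0.014 ]
pl [ 0.559  -0.2889  0.06  ]
pl [ 0.5588 -0.378   0.06  ]
pl [ 0.4852 -0.3032  0.06  ]
pl [ 0.4868 -0.3786  0.06  ]
bell [0.36340921 0.31137606 0.02      ] (array([0.37840599, 0.30098508, 0.07550288]), np.float64(0.0001476895959403735))
[[ 0.968  0.251 -0.   ]
 [ 0.251 -0.968  0.001]
 [ 0.    -0.001 -1.   ]]
shift [ 38.72 -47.44   1.4 ] spin -165.4609681628703 or +-180; q6 -1.1 z-tilt [-0.     0.001 -1.   ]
```

View pics/pbp.png

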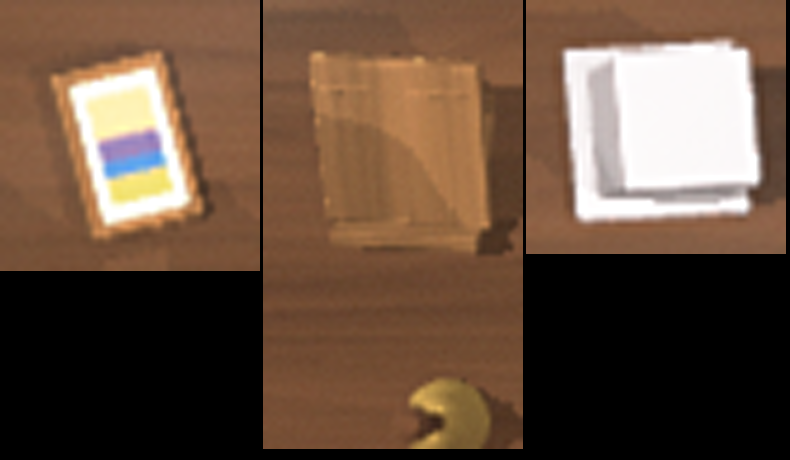

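```bash
python3 - <<'E'
from h import *
f=grab("top"); g=grab("side"); S=np.sin(np.deg2rad(40))
for p in [(125.6,171.2),(160.5,173.7)]: print("easel top",onz(f,*p,.088).round(4))
for p in [(129.2,206.5),(160.5,208.2)]: print("easel corner",onz(f,*p,.016).round(4))
# side view easel: crop corners top-left (0,380),top (85,315),right low(190,430)
for p,z in [((4,382),.088),((88,313),.088),((190,428),.023),((112,500),.023)]: print("easel side",onz(g,190+p[0]/4,150+p[1]/4,z).round(4))
print("pl top",onz(f,383.6,191.2,.06),"foot",onz(f,378.6,193.5,.006))
for p in [(428,58),(475,38),(507,60),(463,84)]: print("pl side",onz(g,190+p[0]/4,150+p[1]/4,.06).round(4))
print("knob",two(f,(150.3,248.8),g,(262.7,248.2)))
hsv=cv2.cvtColor(g["frame"],cv2.COLOR_RGB2HSV).astype(int); m=(hsv[...,0]>15)&(hsv[...,0]<30)&(hsv[...,1]>110)&(hsv[...,2]>90); m[:262]=0;m[290:]=0;m[:,:240]=0;m[:,285:]=0
for c,s,_ in blobs(m,30): print("brass side",c,s, onz(g,s[0]+s[2]/2-.5,s[1]+s[3]-1,0), onz(g,*c,.018))
hsv=cv2.cvtColor(f["frame"],cv2.COLOR_RGB2HSV).astype(int); m=(hsv[...,0]>15)&(hsv[...,0]<32)&(hsv[...,1]>110)&(hsv[...,2]>60); m[:235]=0;m[262:]=0;m[:,:140]=0;m[:,170:]=0
for c,s,_ in blobs(m,30): print("brass top",c,s, onz(f,s[0]+s[2]/2-.5,s[1]+s[3]/2-.5,0.004))
hsv=cv2.cvtColor(f["frame"],cv2.COLOR_RGB2HSV).astype(int)
m=(f["frame"].astype(int).sum(2)>190)&(hsv[...,2]>100); m[:218]=0;m[260:]=0;m[:,:352]=0;m[:,392:]=0
for c,s,l in blobs(m,200):
    cn=cv2.findContours(l.astype(np.uint8),0,1)[0][0]; P=np.array([onz(f,*q,.012)[:2]*1000 for q in cn[:,0].astype(float)],np.float32); print("pic",cv2.minAreaRect(P))
E
```

```text
easel top [0.5779 0.3807 0.088 ]
easel top [0.5706 0.2847 0.088 ]
easel corner [0.4862 0.386  0.016 ]
easel corner [0.481  0.2958 0.016 ]
easel side [0.5702 0.3936 0.088 ]
easel side [0.5684 0.2923 0.088 ]
easel side [0.4665 0.3055 0.023 ]
easel side [0.4716 0.4011 0.023 ]
pl top [ 0.5231551  -0.33934999  0.06      ] foot [ 0.52249672 -0.34101864  0.006     ]
pl side [ 0.5562 -0.3041  0.06  ]
pl side [ 0.5323 -0.3754  0.06  ]
pl side [ 0.4793 -0.3411  0.06  ]
pl side [ 0.4971 -0.2657  0.06  ]
knob (array([0.36927586, 0.30818876, 0.09783525]), np.float64(0.007911235019494168))
brass side [262.78991597 273.44117647] [255 264  17  18 238] [0.35746748 0.33621824 0.        ] [0.36418504 0.3255714  0.018     ]
brass top [154.47058824 248.52036199] [146 240  17  18 221] [0.3656078  0.31449568 0.004     ]
pic ((391.4617919921875, -313.7904052734375), (113.736083984375, 120.97026824951172), 88.1383056640625)
```

```bash
python3 - <<'E'
from h import *
go(.464,-.099,.10,89)
E
```

```text
shift [ 42.43 -36.26  11.39] spin -164.45713594646875 or +-180; q6 -1.1 z-tilt [-0.  0. -1.]
```

Call:
{"fn": "servo_tool", "kwargs": {
  "moves": "10 -9 0 5;20 -17 0 10;30 -26 3 15.5;42.4 -36.3 8 15.5;42.4 -36.3 11.4 15.5;42.4 -36.3 11.4 15.5;42.4 -36.3 11.4 15.5;42.4 -36.3 11.4 15.5;42.4 -36.3 11.4 15.5;42.4 -36.3 11.4 15.5",
  "jaw": 0.55,
  "force": 20
}}

```text
clock: 1.65
eef_pos: [0.4646, -0.096, 0.0989]
tool_rot: [-3.141, 0.019, 0.002]
wrist_force: [-0.7, 0.6, 0.1]
grip_width: 0.545
gripper_force: 0.0
```

```bash
python3 - <<'E'
from h import *
go(.464,-.099,.003,89)
E
```

```text
shift [-0.04  0.3   9.59] spin -179.68927238058635 or +-180; q6 77.6 z-tilt [-0.001  0.001 -1.   ]
```

Call:
{"fn": "servo_tool", "kwargs": {
  "moves": "0 0 5 0;0 0.1 8 0;0 0.1 9.5 0;0 0.1 9.5 0;0 0.1 9.5 0;0 0.1 9.5 0"
}}

```text
clock: 2.4
eef_pos: [0.4643, -0.1002, 0.0059]
tool_rot: [3.141, -0.027, 0.003]
wrist_force: [-0.1, 0.2, 0.2]
grip_width: 0.551
gripper_force: 0.0
```

Call:
{"fn": "servo_tool", "kwargs": {
  "moves": "0 0 0 0;0 0 0 0;0 0 0 0;0 0 0 0;0 0 -3 0;0 0 -8 0;0 0 -13 0;0 0 -13 0",
  "jaw": 0.1
}}

```text
clock: 3.4
eef_pos: [0.4663, -0.1003, 0.1385]
tool_rot: [3.14, -0.026, 0.013]
wrist_force: [-0.7, -0.6, -1.0]
grip_width: 0.327
gripper_force: 20.0
```

```bash
python3 - <<'E'
from h import *
go(.60,-.09,.18,96.5)
f=grab("top"); g=grab("side")
a=f["frame"][110:260,240:390][...,::-1]; b=g["frame"][120:260,200:350][...,::-1]
o=np.hstack([cv2.resize(a,(390,390),interpolation=3),cv2.resize(b,(400,390),interpolation=3)]); cv2.imwrite("pics/g1.png",o)
E
```

```text
shift [13.39 -1.25 -4.04] spin 172.5441481616113 or +-180; q6 77.4 z-tilt [ 0.009 -0.002 -1.   ]
```

View pics/g1.png

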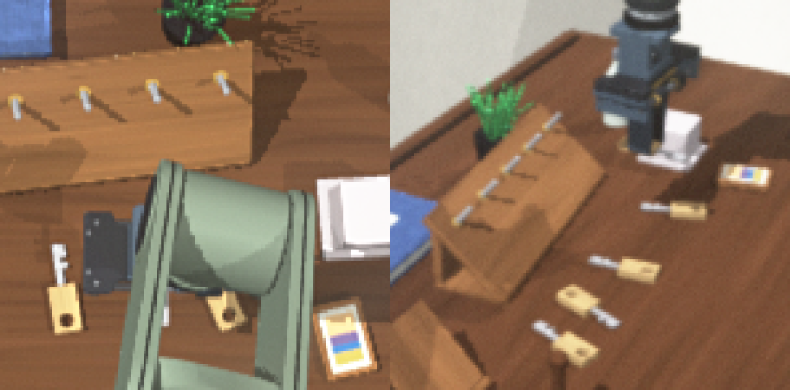

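```bash
python3 - <<'E'
from h import *
f=grab("top"); g=grab("side")
def ends(im,box,flip):
    h=cv2.cvtColor(im,cv2.COLOR_RGB2HSV).astype(int); m=(h[...,1]<70)&(h[...,2]>110)
    k=np.zeros_like(m); k[box[1]:box[3],box[0]:box[2]]=m[box[1]:box[3],box[0]:box[2]]
    out=[]
    for c,s,l in blobs(k,8):
        p=np.argwhere(l)[:,::-1].astype(float); d=np.linalg.svd(p-p.mean(0))[2][0]; t=(p-p.mean(0))@d
        a,b=c+d*(t.min()-.3),c+d*(t.max()+.3); out.append((a,b) if (a[1]>b[1])==flip else (b,a))
    return sorted(out,key=lambda e:e[0][0])
T=ends(f["frame"],(205,135,345,170),True); S=ends(g["frame"],(215,150,275,215),False)
print(len(T),len(S))
for a,b in T: print("top tip",a.round(1),"->",onz(f,*a,.1123).round(4),"foot",b.round(1))
for a,b in S: print("side tip",a.round(1),"->",onz(g,*a,.1123).round(4),"foot",b.round(1))
E
```

```text
5 6
top tip [219.3 158.4] -> [0.6086 0.1216 0.1123] foot [218.7 150.6]
top tip [246.4 155.4] -> [0.6167 0.048  0.1123] foot [245.5 147.6]
top tip [273.8 152.4] -> [ 0.6248 -0.0268  0.1123] foot [271.4 144.6]
top tip [300.5 149.1] -> [ 0.6338 -0.1     0.1123] foot [297.5 141.5]
top tip [327.3 146.2] -> [ 0.6417 -0.1734  0.1123] foot [324.  138.7]
side tip [230.2 193.8] -> [0.6154 0.1196 0.1123] foot [224.8 199.2]
side tip [235.5 148.2] -> [ 0.8215 -0.2233  0.1123] foot [212.6 158.5]
side tip [239.9 184.4] -> [0.6228 0.0458 0.1123] foot [234.2 189.7]
side tip [248.2 175.8] -> [ 0.6321 -0.027   0.1123] foot [242.8 181.2]
side tip [256.3 167.8] -> [ 0.6401 -0.1004  0.1123] foot [250.7 173.1]
side tip [263.4 159.9] -> [ 0.6522 -0.1779  0.1123] foot [258.4 165.7]
```

Call:
{"fn": "servo_tool", "kwargs": {
  "moves": "5 0 -2 -4;10 0 -2 -7.5;15.2 0.2 -2 -7.5;15.2 0.2 -2 -7.5;15.2 0.2 -2 -7.5;15.2 0.2 -2 -7.5;15.2 0.2 -2 -7.5"
}}

```text
clock: 4.47
eef_pos: [0.6147, -0.1043, 0.1552]
tool_rot: [3.136, 0.179, -0.0]
wrist_force: [-1.5, -0.8, 0.0]
grip_width: 0.327
gripper_force: 20.0
```

```bash
python3 - <<'E'
from h import *
go(.6184,-.102,.111,96.5)
g=grab("side"); save(g,"g2.png",(215,120,315,200),5)
E
```

```text
shift [ 0.4  -0.19  4.42] spin -179.97170304722044 or +-180; q6 72.8 z-tilt [-0. -0. -1.]
```

View pics/g2.png

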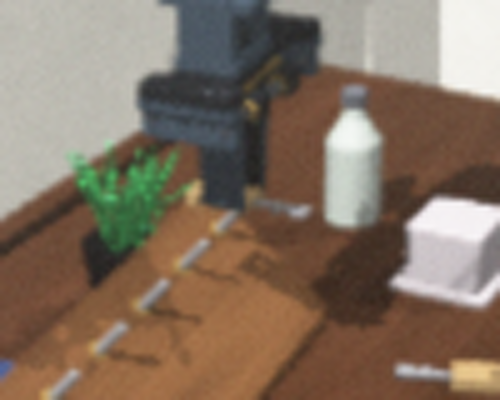

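Call:
{"fn": "servo_tool", "kwargs": {
  "moves": "0.4 -0.2 2 0;0.4 -0.2 3.5 0;0.4 -0.2 4.2 0;0.4 -0.2 4.2 0;0.4 -0.2 4.2 0;0.4 -0.2 4.2 0;0.4 -0.2 4.2 0"
}}

```text
clock: 5.4
eef_pos: [0.6195, -0.1019, 0.1133]
tool_rot: [3.136, 0.179, 0.001]
wrist_force: [0.6, 0.3, -0.7]
grip_width: 0.326
gripper_force: 20.0
```

```bash
python3 - <<'E'
from h import *
go(.6184,-.102,.111,96.5)
E
```

```text
shift [-0.11 -0.    0.23] spin -179.95903441905818 or +-180; q6 73.1 z-tilt [ 0.001 -0.    -1.   ]
```

Call:
{"fn": "servo_tool", "kwargs": {
  "moves": "-0.1 0 0.3 0;-0.1 0 0.4 0;-0.1 0 0.4 0",
  "force": 8
}}

```text
clock: 5.78
eef_pos: [0.6191, -0.102, 0.1095]
tool_rot: [3.136, 0.179, 0.003]
wrist_force: [2.1, 0.4, 2.3]
grip_width: 0.326
gripper_force: 8.0
```

Call:
{"fn": "servo_tool", "kwargs": {
  "moves": "0 0 0 0;0 0 0 0;0 0 0 0;0 0 0 0;0 0 -3 0;-4 0 -8 0;-10 0 -9 0;-15 0 -9 0;-15 0 -9 0;-15 0 -9 0",
  "jaw": 0.55
}}

```text
clock: 7.02
eef_pos: [0.4701, -0.1192, 0.1994]
tool_rot: [3.136, 0.179, 0.003]
wrist_force: [0.6, 0.0, -0.3]
grip_width: 0.55
gripper_force: 0.0
```

```bash
python3 - <<'E'
from h import *
f=grab("top"); g=grab("side"); 
a=f["frame"][120:260,230:390][...,::-1]; b=g["frame"][110:230,215:345][...,::-1]
o=np.hstack([cv2.resize(a,(390,390),interpolation=3),cv2.resize(b,(400,390),interpolation=3)]); cv2.imwrite("pics/g3.png",o)
E
```

```text
(no output)
```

View pics/g3.png

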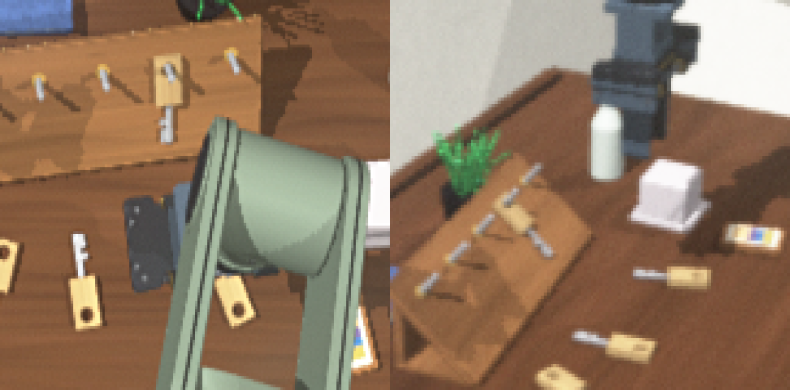

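The first key is hung on peg 3: the peg shows through its hole and the blade points down the slope. Same method for the rightmost key.

```bash
python3 - <<'E'
from h import *
for k in keys(grab("top")): print(np.round(k,3))
go(.4324,-.1793,.004,113)
E
```

```text
[  0.414   0.187 165.76   34.199  60.461]
[  0.463   0.096 -13.938  33.153  57.564]
[ 4.22000e-01 -4.00000e-03 -1.70802e+02  5.63730e+01  3.33010e+01]
[   0.425   -0.182 -157.111   55.395   32.387]
shift [-4.48  5.55 19.48] spin 163.57149761567166 or +-180; q6 67.9 z-tilt [ 0. -0. -1.]
```

Call:
{"fn": "servo_tool", "kwargs": {
  "moves": "-4.5 5.5 6 -10;-4.5 5.5 12 -16.4;-4.5 5.5 15 -16.4;-4.5 5.5 15 -16.4;-4.5 5.5 17 -16.4;-4.5 5.5 19.4 -16.4;-4.5 5.5 19.4 -16.4;-4.5 5.5 19.4 -16.4;-4.5 5.5 19.4 -16.4"
}}

```text
clock: 8.3
eef_pos: [0.4321, -0.1792, 0.0063]
tool_rot: [3.077, 0.625, 0.004]
wrist_force: [-0.1, -0.1, 0.0]
grip_width: 0.55
gripper_force: 0.0
```

Call:
{"fn": "servo_tool", "kwargs": {
  "moves": "0 0 0 0;0 0 0 0;0 0 0 0;0 0 0 0;0 0 -5 0;0 0 -11 0;0 0 -15 -10;0 0 -15 -20;0 0 -15 -30;0 0 -15 -40",
  "jaw": 0.1,
  "force": 20
}}

```text
clock: 9.55
eef_pos: [0.4303, -0.1786, 0.1546]
tool_rot: [-2.674, -1.647, 0.001]
wrist_force: [-0.5, -0.3, 0.1]
grip_width: 0.325
gripper_force: 20.0
```

```bash
cat >> h.py <<'E'
TIPS=np.array([[.6097,.1208],[.6182,.0473],[.6266,-.0262],[.6351,-.0998],[.6435,-.1733]])
def place(i,off=.020,z=.152,flip=False):
    u=np.array([np.cos(.1143),np.sin(.1143)]); h=TIPS[i]+.003*u; t=h-off*u
    print("TCP target",t); go(t[0],t[1],z,96.55)
E
python3 - <<'E'
from h import *
print(robot.sense()["grip_width"],robot.sense()["eef_pos"]); place(4)
E
```

```text
0.32463392866212204 [ 0.43031448 -0.17855065  0.154601  ]
TCP target [ 0.62661093 -0.17523887]
shift [ 9.13 17.38  0.24] spin -123.28366348791364 or +-180; q6 2.8 z-tilt [-0.001  0.001 -1.   ]
```

Call:
{"fn": "servo_tool", "kwargs": {
  "moves": "0 2 -1 -10;0 4 -1 -20;2 6 -1 -30;4 9 -1 -40;6 12 -1 -50;9.1 15 -1 -60;9.1 17.4 -1 -70;9.1 17.4 -0.5 -80;9.1 17.4 -0.3 -90;9.1 17.4 -0.3 -100"
}}

```text
clock: 10.8
eef_pos: [0.6266, -0.1767, 0.1566]
tool_rot: [-0.457, -3.106, -0.001]
wrist_force: [-0.6, 0.0, 0.2]
grip_width: 0.328
gripper_force: 20.0
```

Call:
{"fn": "servo_tool", "kwargs": {
  "moves": "0 0 0 -10;0 0 0 -20;0 0 0 -23.5;0 0 0 -23.5;0 0 0 -23.5;0 0 0 -23.5"
}}

```text
clock: 11.55
eef_pos: [0.6271, -0.1769, 0.1578]
tool_rot: [0.176, -3.136, -0.0]
wrist_force: [0.7, 0.3, -0.9]
grip_width: 0.324
gripper_force: 20.0
```

```bash
python3 - <<'E'
from h import *
place(4,z=.108)
E
```

```text
TCP target [ 0.62661093 -0.17523887]
shift [0.03 0.17 4.98] spin -0.13636839460131883 or +-180; q6 -113.2 z-tilt [-0.  0. -1.]
```

Call:
{"fn": "servo_tool", "kwargs": {
  "moves": "0 0.2 2.5 0;0 0.2 4.2 0;0 0.2 4.6 0;0 0.2 4.8 0;0 0.2 4.9 0;0 0.2 4.9 0",
  "force": 8
}}

```text
clock: 12.3
eef_pos: [0.6278, -0.1751, 0.1099]
tool_rot: [-0.176, 3.134, -0.001]
wrist_force: [2.6, 0.1, 3.2]
grip_width: 0.326
gripper_force: 8.0
```

Same force signature as the first key, so I release.

Call:
{"fn": "servo_tool", "kwargs": {
  "moves": "0 0 0 0;0 0 0 0;0 0 0 0;0 0 0 0;0 0 -4 0;3 0 -8 0;9 -8 -10 0;13 -17 -10 0;13 -17 -10 0;13 -17 -10 0",
  "jaw": 0.55
}}

```text
clock: 13.55
eef_pos: [0.5152, -0.3619, 0.2091]
tool_rot: [0.17, -3.137, 0.002]
wrist_force: [0.9, 0.2, -0.8]
grip_width: 0.55
gripper_force: 0.0
```

```bash
python3 - <<'E'
from h import *
f=grab("top"); g=grab("side"); 
a=f["frame"][120:260,200:360][...,::-1]; b=g["frame"][110:230,215:345][...,::-1]
o=np.hstack([cv2.resize(a,(390,390),interpolation=3),cv2.resize(b,(400,390),interpolation=3)]); cv2.imwrite("pics/g4.png",o)
for k in keys(f): print(np.round(k,3))
d=np.deg2rad(-14); go(.463-.007*np.cos(d),.096-.007*np.sin(d),.004,76)
E
```

```text
[  0.416   0.185 166.288  32.302  56.51 ]
[  0.462   0.096 -13.938  33.153  56.874]
[ 4.2200e-01 -4.0000e-03 -1.7109e+02  5.5975e+01  3.2794e+01]
shift [ 0.95 46.1  20.49] spin 20.30025604898611 or +-180; q6 -132.2 z-tilt [-0.  0. -1.]
```

View pics/g4.png

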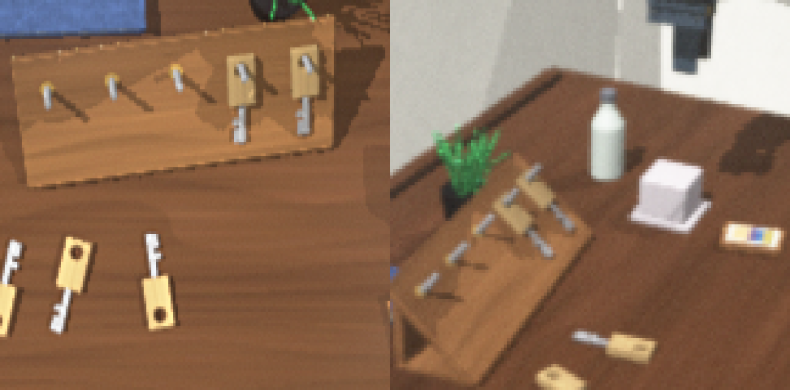

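Keys hang on pegs 3 and 4. Next, the key at (0.462, 0.096).

Call:
{"fn": "servo_tool", "kwargs": {
  "moves": "0.9 6 0 5;0.9 12 0 10;0.9 18 0 15;0.9 24 0 20.3;0.9 30 0 20.3;0.9 36 3 20.3;0.9 42 8 20.3;0.9 46.1 14 20.3;0.9 46.1 15 20.3;0.9 46.1 15 20.3"
}}

```text
clock: 14.9
eef_pos: [0.4534, 0.1005, 0.057]
tool_rot: [-0.371, -3.114, 0.002]
wrist_force: [-0.1, -0.5, -0.1]
grip_width: 0.548
gripper_force: 0.0
```

Call:
{"fn": "servo_tool", "kwargs": {
  "moves": "0 0 3 0;0 0 5.4 0;0 0 5.4 0;0 0 5.4 0;0 0 5.4 0"
}}

```text
clock: 15.52
eef_pos: [0.4573, 0.0987, 0.0063]
tool_rot: [0.379, 3.116, 0.001]
wrist_force: [0.9, 0.1, 0.4]
grip_width: 0.548
gripper_force: 0.0
```

Call:
{"fn": "servo_tool", "kwargs": {
  "moves": "0 0 0 0;0 0 0 0;0 0 0 0;0 0 0 0;0 0 -5 0;0 0 -11 0;0 0 -15 -10;0 0 -15.5 -20;0 0 -15.5 -20.5;0 0 -15.5 -20.5",
  "jaw": 0.1,
  "force": 20
}}

```text
clock: 16.77
eef_pos: [0.4555, 0.0985, 0.159]
tool_rot: [0.178, -3.134, 0.0]
wrist_force: [-0.2, 0.3, -0.5]
grip_width: 0.328
gripper_force: 20.0
```

```bash
python3 - <<'E'
from h import *
place(1)
E
```

```text
TCP target [0.60131093 0.04536113]
shift [-13.88  -6.93   0.67] spin -0.04199637670949168 or +-180; q6 -85.7 z-tilt [-0.002 -0.    -1.   ]
```

Call:
{"fn": "servo_tool", "kwargs": {
  "moves": "-5 -2 0 0;-10 -5 0 0;-14 -7 0.5 0;-14 -7 0.5 0;-14 -7 0.5 0;-14 -7 0.5 0;-14 -7 0.5 0"
}}

```text
clock: 17.65
eef_pos: [0.6026, 0.0457, 0.1553]
tool_rot: [-0.183, 3.136, -0.0]
wrist_force: [0.2, -0.1, -0.8]
grip_width: 0.325
gripper_force: 20.0
```

```bash
python3 - <<'E'
from h import *
place(1,off=.0186,z=.108)
E
```

```text
TCP target [0.60270179 0.0455208 ]
shift [-0.   -0.02  4.73] spin 0.118444385328673 or +-180; q6 -93.4 z-tilt [ 0. -0. -1.]
```

Call:
{"fn": "servo_tool", "kwargs": {
  "moves": "0 0 2.5 0;0 0 4.2 0;0 0 4.4 0;0 0 4.6 0;0 0 4.7 0;0 0 4.7 0",
  "force": 8
}}

```text
clock: 18.4
eef_pos: [0.6037, 0.0453, 0.1084]
tool_rot: [-0.182, 3.135, -0.0]
wrist_force: [-0.0, 0.1, -1.1]
grip_width: 0.33
gripper_force: 8.0
```

Call:
{"fn": "servo_tool", "kwargs": {
  "moves": "0 0 0.2 0;0 0 0.3 0;0 0 0.3 0"
}}

```text
clock: 18.77
eef_pos: [0.6043, 0.0453, 0.1055]
tool_rot: [-0.182, 3.134, -0.0]
wrist_force: [1.7, 0.5, 2.2]
grip_width: 0.325
gripper_force: 8.0
```

Call:
{"fn": "servo_tool", "kwargs": {
  "moves": "0 0 0 0;0 0 0 0;0 0 0 0;0 0 0 0;0 0 -4 0;3 0 -8 0;9 -2 -8 0;14 -4 -8 0;17 -6 -4 -2.5;17 -6 -4 -2.5",
  "jaw": 0.55
}}

```text
clock: 20.02
eef_pos: [0.4366, -0.0346, 0.1427]
tool_rot: [0.246, -3.124, -0.002]
wrist_force: [0.8, 0.8, -0.4]
grip_width: 0.547
gripper_force: 0.0
```

```bash
python3 - <<'E'
from h import *
f=grab("top")
for k in keys(f): print(np.round(k,3))
go(.429,-.003,.004,99)
E
```

```text
[  0.416   0.185 166.288  32.302  56.51 ]
shift [ 0.57  3.26 14.04] spin 0.03850067268986365 or +-180; q6 -105.0 z-tilt [-0.002  0.    -1.   ]
```

Call:
{"fn": "servo_tool", "kwargs": {
  "moves": "0.4 3.2 4 0;0.5 3.2 8 0;0.6 3.2 10 0;0.6 3.2 12 0;0.6 3.2 13.8 0;0.6 3.2 13.8 0;0.6 3.2 13.8 0;0.6 3.2 13.8 0"
}}

```text
clock: 21.08
eef_pos: [0.4316, -0.0033, 0.0078]
tool_rot: [-0.25, 3.129, -0.0]
wrist_force: [0.2, -1.0, 0.6]
grip_width: 0.549
gripper_force: 0.0
```

Call:
{"fn": "servo_tool", "kwargs": {
  "moves": "0 0 0 0;0 0 0 0;0 0 0 0;0 0 0 0;0 0 -5 0;0 0 -11 0;0 0 -15 10;0 0 -15.5 20;0 0 -15.5 30;0 0 -15.5 40",
  "jaw": 0.1,
  "force": 20
}}

```text
clock: 22.32
eef_pos: [0.4302, -0.0034, 0.1619]
tool_rot: [-0.845, -3.026, 0.0]
wrist_force: [-0.7, 0.4, -0.0]
grip_width: 0.323
gripper_force: 20.0
```

```bash
python3 - <<'E'
from h import *
place(2)
E
```

```text
TCP target [ 0.60971093 -0.02813887]
shift [-16.64   7.18   0.99] spin -37.7418751856333 or +-180; q6 -60.8 z-tilt [-0. -0. -1.]
```

Call:
{"fn": "servo_tool", "kwargs": {
  "moves": "0 0 0 10;-3 1 0 20;-6 2 0 30;-9 3 0 40;-12 4 0 50;-14 6 0 60;-16.5 7.1 0 70;-16.5 7.1 0.5 80;-16.5 7.1 0.5 90;-16.5 7.1 0.5 100"
}}

```text
clock: 23.58
eef_pos: [0.6082, -0.027, 0.1561]
tool_rot: [-2.86, -1.298, 0.002]
wrist_force: [-0.7, -0.1, -0.2]
grip_width: 0.327
gripper_force: 20.0
```

Call:
{"fn": "servo_tool", "kwargs": {
  "moves": "0 0 0 10;0 0 0 20;0 0 0 30;0 0 0 40;0 0 0 42.2;0 0 0 42.2;0 0 0 42.2;0 0 0 42.2"
}}

```text
clock: 24.58
eef_pos: [0.6085, -0.027, 0.1568]
tool_rot: [3.136, 0.191, -0.0]
wrist_force: [-0.1, 0.1, -0.5]
grip_width: 0.323
gripper_force: 20.0
```

```bash
python3 - <<'E'
from h import *
place(2,off=.0212,z=.107)
E
```

```text
TCP target [ 0.60851876 -0.02827573]
shift [-0.01  0.12  4.98] spin -179.5901712732783 or +-180; q6 79.4 z-tilt [-0. -0. -1.]
```

Call:
{"fn": "servo_tool", "kwargs": {
  "moves": "0 0.1 2.5 0;0 0.1 4.2 0;0 0.1 4.6 0;0 0.1 4.8 0;0 0.1 4.9 0;0 0.1 4.9 0",
  "force": 8
}}

```text
clock: 25.32
eef_pos: [0.6094, -0.028, 0.1087]
tool_rot: [3.135, 0.19, 0.003]
wrist_force: [1.7, 0.5, 3.2]
grip_width: 0.326
gripper_force: 8.0
```

Call:
{"fn": "servo_tool", "kwargs": {
  "moves": "0 0 0 0;0 0 0 0;0 0 0 0;0 0 0 0;0 0 -4 0;-3 0 -8 0;-8 -4 -8 5;-13 -10 -8 10;-16 -16 -8 15;-16 -22 -8 20.5",
  "jaw": 0.55
}}

```text
clock: 26.58
eef_pos: [0.4254, 0.1554, 0.1883]
tool_rot: [3.119, -0.378, 0.001]
wrist_force: [1.7, 0.0, 0.3]
grip_width: 0.545
gripper_force: 0.0
```

```bash
python3 - <<'E'
from h import *
f=grab("top")
for k in keys(f): print(np.round(k,3))
go(.4228,.1833,.004,76)
E
```

```text
[   0.364    0.318 -178.705   51.418   37.158]
shift [-0.56 -1.88 18.45] spin -179.68842502334508 or +-180; q6 122.8 z-tilt [-0.001  0.006 -1.   ]
```

Call:
{"fn": "servo_tool", "kwargs": {
  "moves": "-0.4 -1.2 6 0;-0.4 -1.2 10 0;-0.4 -1.2 12 0;-0.4 -1.2 12 0;-0.4 -1.2 12 0"
}}

```text
clock: 27.25
eef_pos: [0.4272, 0.1675, 0.0688]
tool_rot: [-3.119, 0.371, -0.002]
wrist_force: [0.0, 0.2, 0.7]
grip_width: 0.551
gripper_force: 0.0
```

```bash
python3 - <<'E'
from h import *
go(.4228,.1833,.004,76)
E
```

```text
shift [-0.81 -1.43  6.48] spin -179.5625500101388 or +-180; q6 123.5 z-tilt [ 0.002  0.    -1.   ]
```

Call:
{"fn": "servo_tool", "kwargs": {
  "moves": "-0.8 -1.4 0 0.4;-0.8 -1.4 2 0.4;-0.8 -1.4 6.4 0.4;-0.8 -1.4 6.4 0.4;-0.8 -1.4 6.4 0.4;-0.8 -1.4 6.4 0.4"
}}

```text
clock: 28.0
eef_pos: [0.4233, 0.1834, 0.0056]
tool_rot: [-3.117, 0.382, -0.005]
wrist_force: [-0.8, -0.8, 0.3]
grip_width: 0.553
gripper_force: 0.0
```

Call:
{"fn": "servo_tool", "kwargs": {
  "moves": "0 0 0 0;0 0 0 0;0 0 0 0;0 0 0 0;0 0 -5 0;0 0 -11 0;0 0 -15 -10;0 0 -15.5 -20;0 0 -15.5 -30;0 0 -15.5 -40",
  "jaw": 0.1,
  "force": 20
}}

```text
clock: 29.25
eef_pos: [0.4216, 0.1828, 0.1587]
tool_rot: [3.059, 0.717, -0.001]
wrist_force: [0.0, 0.2, -0.9]
grip_width: 0.325
gripper_force: 20.0
```

```bash
python3 - <<'E'
from h import *
place(0)
E
```

```text
TCP target [0.59281093 0.11886113]
shift [12.5  13.33  0.67] spin -160.17620804264547 or +-180; q6 85.6 z-tilt [-0. -0. -1.]
```

Call:
{"fn": "servo_tool", "kwargs": {
  "moves": "0 0 -1 -10;0 0 -1 -20;0 2 -1 -30;2 4 -1 -40;4 6 -1 -50;6 8 -1 -60;8 10 -1 -70;10 12 -1 -80;12.5 13.3 -1 -90;12.5 13.3 -1 -100"
}}

```text
clock: 30.5
eef_pos: [0.5941, 0.1179, 0.1679]
tool_rot: [-1.418, -2.803, 0.001]
wrist_force: [-0.3, -0.2, -0.9]
grip_width: 0.325
gripper_force: 20.0
```

Call:
{"fn": "servo_tool", "kwargs": {
  "moves": "0 0 1 -10;0 0 1 -20;0 0 1 -30;0 0 1 -40;0 0 1 -50;0 0 1 -60;0 0 1 -60.2;0 0 1 -60.2;0 0 1 -60.2"
}}

```text
clock: 31.62
eef_pos: [0.5925, 0.1182, 0.1588]
tool_rot: [0.169, -3.137, 0.0]
wrist_force: [0.3, 0.6, -0.9]
grip_width: 0.326
gripper_force: 20.0
```

```bash
python3 - <<'E'
from h import *
place(0,off=.020,z=.107)
E
```

```text
TCP target [0.59281093 0.11886113]
shift [-0.04  0.06  5.18] spin -0.38376573762133337 or +-180; q6 -86.0 z-tilt [-0. -0. -1.]
```

Call:
{"fn": "servo_tool", "kwargs": {
  "moves": "0 0.1 2.5 0;0 0.1 4.2 0;0 0.1 4.7 0;0 0.1 4.9 0;0 0.1 5.1 0;0 0.1 5.1 0",
  "force": 8
}}

```text
clock: 32.38
eef_pos: [0.5933, 0.1193, 0.1087]
tool_rot: [-0.171, 3.135, 0.0]
wrist_force: [3.7, -0.4, 3.6]
grip_width: 0.328
gripper_force: 8.0
```

Call:
{"fn": "servo_tool", "kwargs": {
  "moves": "0 0 0 0;0 0 0 0;0 0 0 0;0 0 0 0;0 0 -4 0;3 0 -9 0;8 4 -12 0;13 10 -12 0;18 16 -12 0;20 20 -12 0",
  "jaw": 0.55
}}

```text
clock: 33.62
eef_pos: [0.3829, 0.2814, 0.2282]
tool_rot: [-0.17, 3.136, 0.001]
wrist_force: [-0.1, 1.1, -0.1]
grip_width: 0.551
gripper_force: 0.0
```

```bash
python3 - <<'E'
from h import *
f=grab("top"); g=grab("side"); 
a=f["frame"][120:270,195:395][...,::-1]; b=g["frame"][110:290,185:345][...,::-1]
o=np.hstack([cv2.resize(a,(390,292),interpolation=3)[:292],cv2.resize(b,(400,450),interpolation=3)[:292]]) if 0 else None
A=cv2.resize(a,(400,300),interpolation=3); B=cv2.resize(b,(400,450),interpolation=3); o=np.zeros((450,800,3),np.uint8); o[:300,:400]=A;o[:,400:]=B
cv2.imwrite("pics/g5.png",o); go(.366,.313,.06,90)
E
```

```text
shift [ 1.13  3.01 16.82] spin 6.629602621293647 or +-180; q6 -61.4 z-tilt [-0.001  0.002 -1.   ]
```

View pics/g5.png

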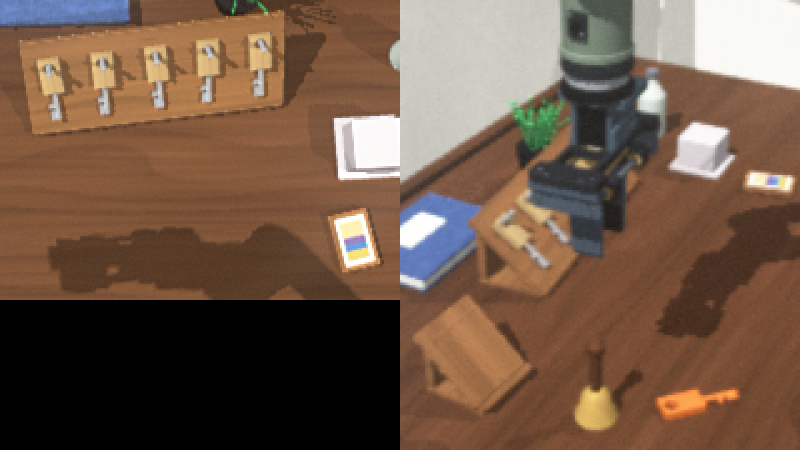

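All five keys hang, blades down the slope. Next, the bell.

Call:
{"fn": "servo_tool", "kwargs": {
  "moves": "1.1 3 0 6.6;1.1 3 3 6.6;1.1 3 6 6.6;1.1 3 10 6.6;1.1 3 14 6.6;1.1 3 17.2 6.6;1.1 3 17.2 6.6;1.1 3 17.2 6.6;1.1 3 17.2 6.6"
}}

```text
clock: 34.85
eef_pos: [0.3715, 0.3099, 0.0573]
tool_rot: [0.01, 3.139, 0.003]
wrist_force: [-0.6, -0.1, 0.6]
grip_width: 0.549
gripper_force: 0.0
```

Call:
{"fn": "servo_tool", "kwargs": {
  "moves": "0 0 0 0;0 0 0 0;0 0 0 0;0 0 0 0;0 0 0 0;0 0 0 0",
  "jaw": 0.05,
  "force": 25
}}

```text
clock: 35.6
eef_pos: [0.3708, 0.3097, 0.0561]
tool_rot: [0.01, 3.141, 0.001]
wrist_force: [-0.4, 1.9, 3.3]
grip_width: 0.228
gripper_force: 25.0
```

Call:
{"fn": "servo_tool", "kwargs": {
  "moves": "0 0 -3 0;0 0 -6 0;0 0 -12 0;0 0 -18 0;0 0 -18 0;0 0 -18 0"
}}

```text
clock: 36.35
eef_pos: [0.3694, 0.3082, 0.2342]
tool_rot: [-0.01, -3.139, 0.004]
wrist_force: [-0.4, -0.1, -2.5]
grip_width: 0.229
gripper_force: 25.0
```

```bash
python3 - <<'E'
from h import *
f=grab("top");g=grab("side"); go(.523,-.340,.26,90)
hsv=cv2.cvtColor(f["frame"],cv2.COLOR_RGB2HSV).astype(int)
m=(hsv[...,2]>248)&(hsv[...,1]<12); m[:165]=0;m[215:]=0;m[:,:350]=0;m[:,405:]=0
for c,s,l in blobs(m,100): print("plinth bright",c,s,onz(f,*c,.06))
# orange-brown frame of picture
m=(f["frame"].astype(int)[...,0]>115)|((hsv[...,0]>90)&(hsv[...,1]>60)); m[:218]=0;m[265:]=0;m[:,:345]=0;m[:,400:]=0
for c,s,l in blobs(m,150):
    cn=max(cv2.findContours(l.astype(np.uint8),0,1)[0],key=cv2.contourArea); P=np.array([onz(f,*q,.012)[:2]*1000 for q in cn[:,0].astype(float)],np.float32); print("pic",cv2.minAreaRect(P))
hs=cv2.cvtColor(g["frame"],cv2.COLOR_RGB2HSV).astype(int); m=(hs[...,0]>15)&(hs[...,0]<30)&(hs[...,1]>110)&(hs[...,2]>90);m[:,:200]=0;m[:,330:]=0
print([(c.round(),s) for c,s,l in blobs(m,80)])
save(f,"g6.png",(345,165,405,265),6)
E
```

```text
shift [-15.78 -64.72  -2.49] spin -0.35967072929301064 or +-180; q6 -51.1 z-tilt [-0.004 -0.004 -1.   ]
plinth bright [383.48173913 190.84521739] [371 178  26  26 575] [ 0.5241642  -0.33905607  0.06      ]
pic ((384.377197265625, -315.6002197265625), (159.99342346191406, 132.0814208984375), 89.67871856689453)
[(array([264., 223.]), array([255, 214,  19,  19, 279], dtype=int32))]
```

View pics/g6.png

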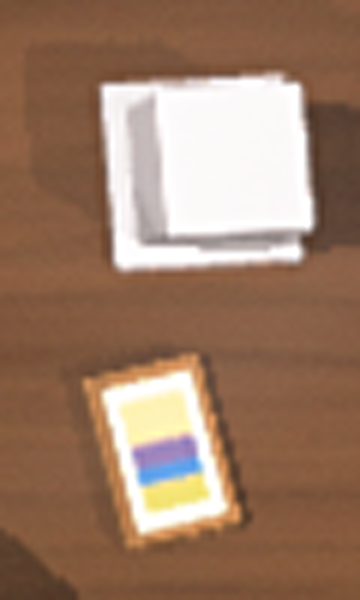

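```bash
python3 - <<'E'
from h import *
g=grab("side"); f=grab("top")
for c,y in [((262.79,273.44),.310),((264,223),.3085)]:
    p,d=ray(g,*c); t=(y-p[1])/d[1]; print((p+d*t).round(4))
hs=cv2.cvtColor(g["frame"],cv2.COLOR_RGB2HSV).astype(int); m=(hs[...,0]>15)&(hs[...,0]<30)&(hs[...,1]>110)&(hs[...,2]>90);m[:,:200]=0;m[:,330:]=0
for c,s,l in blobs(m,80): p,d=ray(g,*c); t=(.3085-p[1])/d[1]; print(c,s,p+d*t)
E
```

```text
[0.3734 0.31   0.0014]
[0.3687 0.3085 0.187 ]
[263.13214286 223.35357143] [254 214  19  19 280] [0.37146602 0.3085     0.18481921]
```

Call:
{"fn": "servo_tool", "kwargs": {
  "moves": "-1 -5 -2 0;-2 -11 -2 0;-4 -17 -2 0;-6 -23 -2 0;-8 -29 -2 0;-10 -35 -2 0;-12 -41 -2 0;-14 -47 -2 0;-15 -53 -2 0;-15.9 -59 -2 0"
}}

```text
clock: 37.8
eef_pos: [0.5254, -0.2827, 0.2542]
tool_rot: [-0.01, -3.139, -0.002]
wrist_force: [1.0, 0.7, -2.4]
grip_width: 0.224
gripper_force: 25.0
```

Call:
{"fn": "servo_tool", "kwargs": {
  "moves": "0 -4 0 0;0 -5.6 0 0;0 -5.6 2 0;0 -5.6 2 0;0 -5.6 2 0;0 -5.6 2 0"
}}

```text
clock: 38.55
eef_pos: [0.5256, -0.3364, 0.2368]
tool_rot: [0.008, 3.14, -0.001]
wrist_force: [0.5, 0.5, -2.5]
grip_width: 0.226
gripper_force: 25.0
```

```bash
python3 - <<'E'
from h import *
go(.525,-.339,.121,90)
E
```

```text
shift [ 0.08 -0.25 11.58] spin -0.3099284581153339 or +-180; q6 -123.4 z-tilt [ 0.001 -0.001 -1.   ]
```

Call:
{"fn": "servo_tool", "kwargs": {
  "moves": "0 -0.2 5 0;0 -0.2 9 0;0 -0.2 11 0;0 -0.2 11.5 0;0 -0.2 11.6 0;0 -0.2 11.6 0;0 -0.2 11.6 0"
}}

```text
clock: 39.42
eef_pos: [0.5258, -0.3391, 0.121]
tool_rot: [0.01, 3.14, -0.002]
wrist_force: [0.5, 0.6, -2.5]
grip_width: 0.228
gripper_force: 25.0
```

```bash
python3 - <<'E'
from h import *
g=grab("side"); save(g,"g7.png",(270,110,350,230),5); go(.525,-.339,.121,90)
E
```

```text
shift [ 0.06  0.01 -0.02] spin -0.3604097344685406 or +-180; q6 -123.5 z-tilt [ 0.001 -0.001 -1.   ]
```

View pics/g7.png

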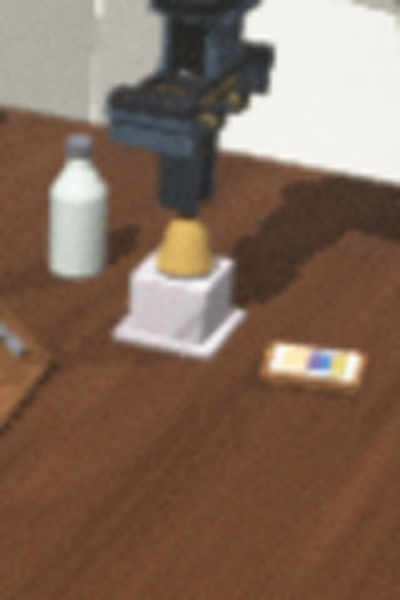

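The bell hangs upright over the plinth, its mouth near crop (185,272). I lower it to contact.

Call:
{"fn": "servo_tool", "kwargs": {
  "moves": "0 0 0.2 0;0 0 0.3 0;0 0 0.4 0;0 0 0.4 0"
}}

```text
clock: 39.98
eef_pos: [0.5255, -0.3389, 0.1165]
tool_rot: [0.01, 3.141, -0.001]
wrist_force: [0.4, 0.1, 1.9]
grip_width: 0.223
gripper_force: 25.0
```

Call:
{"fn": "servo_tool", "kwargs": {
  "moves": "0 0 0 0;0 0 0 0;0 0 0 0;0 0 0 0;0 0 -2 0;0 0 -5 0;0 0 -10 0;0 0 -14 0;5 0 -14 10;10 0 -14 20",
  "jaw": 0.6
}}

```text
clock: 41.22
eef_pos: [0.4244, -0.3383, 0.2562]
tool_rot: [0.562, 3.09, -0.002]
wrist_force: [-0.6, -0.4, 0.0]
grip_width: 0.598
gripper_force: 0.0
```

Call:
{"fn": "servo_tool", "kwargs": {
  "moves": "0 0 0 10;0 0 0 20;0 0 0 30;0 0 0 40;0 0 0 50;0 0 0 60;0 0 0 70;0 0 0 80;0 0 0 90;0 0 0 100",
  "jaw": 0.85
}}

```text
clock: 42.48
eef_pos: [0.4252, -0.3382, 0.2559]
tool_rot: [2.73, 1.554, -0.0]
wrist_force: [-0.1, 0.7, -0.3]
grip_width: 0.849
gripper_force: 0.0
```

```bash
python3 - <<'E'
from h import *
f=grab("top"); C=[(83,380),(195,355),(240,520),(130,545)]
P=np.array([onz(f,345+a/6,165+b/6,.012)[:2] for a,b in C]); c=P.mean(0); d=(P[0]+P[1]-P[2]-P[3])/2; print(c,np.linalg.norm(d),np.linalg.norm(P[0]-P[1]),np.rad2deg(np.arctan2(d[1],d[0])))
a=np.arctan2(d[1],d[0]); go(c[0],c[1],.1,np.rad2deg(a)+90)
g=grab("side"); hs=cv2.cvtColor(g["frame"],cv2.COLOR_RGB2HSV).astype(int); m=(hs[...,0]>15)&(hs[...,0]<30)&(hs[...,1]>110)&(hs[...,2]>90);m[:140]=0;m[190:]=0;m[:,:295]=0;m[:,330:]=0
for q,s,l in blobs(m,40): print("bell side",q,s,onz(g,*q,.06+.015))
# current picture blob by blue
h=cv2.cvtColor(f["frame"],cv2.COLOR_RGB2HSV).astype(int); m=(h[...,0]>100)&(h[...,0]<150)&(h[...,1]>80)&(h[...,2]>80); m[:215]=0;m[270:]=0;m[:,:340]=0
for q,s,l in blobs(m,5): print("blue",q,onz(f,*q,.012))
E
```

```text
[ 0.38693875 -0.31471032] 0.08134067538765685 0.05602812024575159 13.685636184615598
shift [ 0.05 -4.5  15.59] spin -134.5789358700672 or +-180; q6 -8.8 z-tilt [ 0. -0. -1.]
bell side [306.93406593 160.2967033 ] [302 155  10  11  91] [ 0.52361449 -0.33464337  0.075     ]
blue [372.67741935 242.77419355] [ 0.37882805 -0.31638385  0.012     ]
```

Call:
{"fn": "servo_tool", "kwargs": {
  "moves": "0 -4.5 3 10;0 -4.5 6 20;0 -4.5 10 30;0 -4.5 15 40;0 -4.5 18 45.4;0 -4.5 18 45.4;0 -4.5 18 45.4;0 -4.5 18 45.4"
}}

```text
clock: 43.58
eef_pos: [0.3874, -0.3163, 0.0775]
tool_rot: [3.114, 0.391, 0.004]
wrist_force: [0.3, -0.6, 0.4]
grip_width: 0.851
gripper_force: 0.0
```

```bash
python3 - <<'E'
from h import *
go(.387,-.3147,.003,103.7)
E
```

```text
shift [-0.01 -0.18  7.45] spin -179.37576585128255 or +-180; q6 35.1 z-tilt [ 0.003 -0.002 -1.   ]
```

Call:
{"fn": "servo_tool", "kwargs": {
  "moves": "0 -0.2 4 0.6;0 -0.2 7.4 0.6;0 -0.2 7.4 0.6;0 -0.2 7.4 0.6;0 -0.2 7.4 0.6"
}}

```text
clock: 44.2
eef_pos: [0.3863, -0.3139, 0.0027]
tool_rot: [3.118, 0.373, 0.002]
wrist_force: [1.2, -1.7, 0.3]
grip_width: 0.852
gripper_force: 0.0
```

Call:
{"fn": "servo_tool", "kwargs": {
  "moves": "0 0 0 0;0 0 0 0;0 0 0 0;0 0 0 0;0 0 0 0;0 0 -5 0;0 0 -11 0;0 0 -17 0;0 0 -20 0;0 0 -20 0",
  "jaw": 0.3,
  "force": 20
}}

```text
clock: 45.45
eef_pos: [0.3866, -0.314, 0.2036]
tool_rot: [3.116, 0.373, 0.005]
wrist_force: [-0.1, 0.5, -1.3]
grip_width: 0.632
gripper_force: 20.0
```

```bash
python3 - <<'E'
from h import *
go(.512,.339,.20,86)
E
```

```text
shift [ 27.58 -60.5    0.22] spin -162.35927250257507 or +-180; q6 35.9 z-tilt [ 0.003 -0.003 -1.   ]
```

Call:
{"fn": "servo_tool", "kwargs": {
  "moves": "2.5 -5 0 2;5 -11 0 4;8 -17 0 6;11 -23 0 8;13.5 -29 0 10;16 -35 0 12;19 -41 0 14;22 -47 0 16;25 -53 0 17.6;27.6 -59 0 17.6"
}}

```text
clock: 46.7
eef_pos: [0.5077, 0.2937, 0.1987]
tool_rot: [3.137, -0.108, -0.007]
wrist_force: [1.2, -0.9, -1.2]
grip_width: 0.637
gripper_force: 20.0
```

Call:
{"fn": "servo_tool", "kwargs": {
  "moves": "0 -1 3 0;0 -1.5 6 0;0 -1.5 8 0;0 -1.5 8 0;0 -1.5 8 0"
}}

```text
clock: 47.32
eef_pos: [0.5096, 0.3071, 0.1213]
tool_rot: [3.139, -0.109, -0.001]
wrist_force: [0.0, 0.4, -0.1]
grip_width: 0.636
gripper_force: 20.0
```

```bash
python3 - <<'E'
from h import *
go(.513,.339,.076,86)
f=grab("top");g=grab("side")
a=f["frame"][150:260,100:200][...,::-1]; b=g["frame"][180:290,180:280][...,::-1]
cv2.imwrite("pics/g8.png",np.hstack([cv2.resize(i,(395,434),interpolation=3) for i in (a,b)]))
E
```

```text
shift [ 0.12 -3.21  4.53] spin -179.96481802832835 or +-180; q6 123.9 z-tilt [-0.001 -0.001 -1.   ]
```

View pics/g8.png

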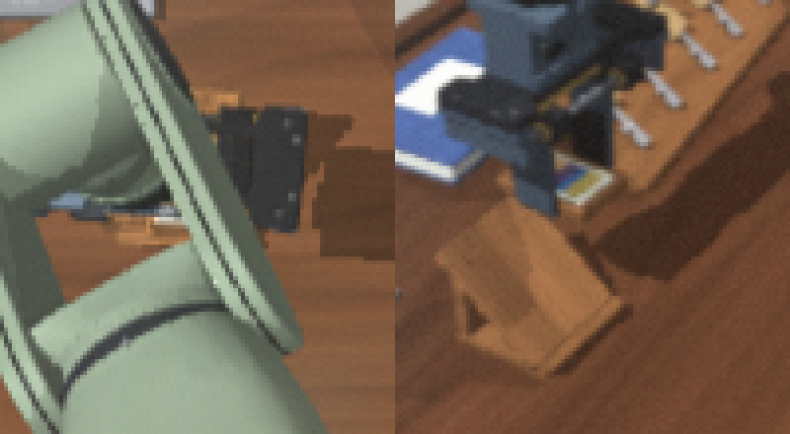

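Call:
{"fn": "servo_tool", "kwargs": {
  "moves": "0.1 -3.2 0 0;0.1 -3.2 2 0;0.1 -3.2 3.5 0;0.1 -3.2 4 0;0.1 -3.2 4 0;0.1 -3.2 4 0"
}}

```text
clock: 48.18
eef_pos: [0.5135, 0.3392, 0.0825]
tool_rot: [-3.139, 0.109, -0.002]
wrist_force: [0.2, -0.0, -1.2]
grip_width: 0.631
gripper_force: 20.0
```

Call:
{"fn": "servo_tool", "kwargs": {
  "moves": "0 0 0.5 0;0 0 1 0;0 0 1.3 0;0 0 1.3 0",
  "force": 6
}}

```text
clock: 48.68
eef_pos: [0.5129, 0.339, 0.0685]
tool_rot: [3.139, -0.108, -0.0]
wrist_force: [0.5, -0.3, -1.0]
grip_width: 0.635
gripper_force: 6.0
```

Call:
{"fn": "servo_tool", "kwargs": {
  "moves": "0 0 0.3 0;0 0 0.6 0;0 0 0.8 0;0 0 0.8 0"
}}

```text
clock: 49.18
eef_pos: [0.5125, 0.3388, 0.0602]
tool_rot: [3.139, -0.109, -0.002]
wrist_force: [-0.3, -1.4, -1.4]
grip_width: 0.639
gripper_force: 6.0
```

```bash
python3 - <<'E'
from h import *
f=grab("top");g=grab("side")
a=f["frame"][150:260,100:200][...,::-1]; b=g["frame"][190:270,190:260][...,::-1]
cv2.imwrite("pics/g9.png",np.hstack([cv2.resize(i,(395,450),interpolation=3) for i in (a,b)]))
E
```

```text
(no output)
```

View pics/g9.png

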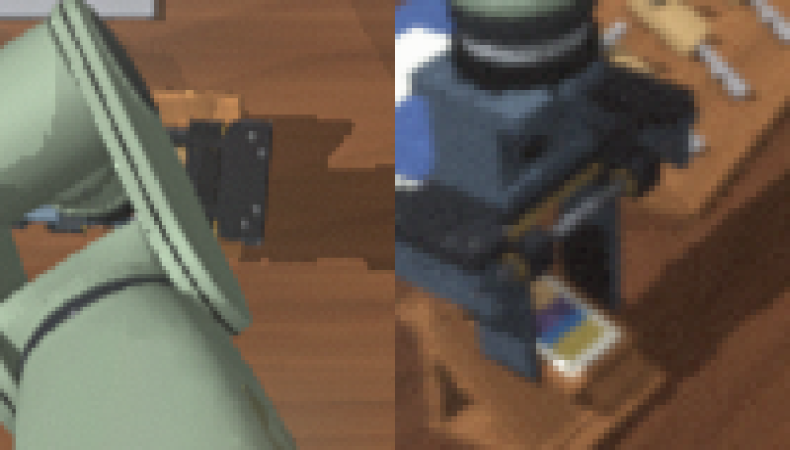

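The picture is tilting onto the slope, sand toward the lip. That was the 14th picture, so from here I check by numbers only.

Call:
{"fn": "servo_tool", "kwargs": {
  "moves": "0 0 0.2 0;0 0 0.4 0;0 0 0.5 0;0 0 0.5 0"
}}

```text
clock: 49.78
eef_pos: [0.513, 0.3392, 0.0558]
tool_rot: [3.14, -0.109, -0.0]
wrist_force: [0.2, -0.2, -0.2]
grip_width: 0.636
gripper_force: 6.0
```

Call:
{"fn": "servo_tool", "kwargs": {
  "moves": "0 0 0 0;0 0 0 0;0 0 0 0;0 0 0 0;0 0 -3 0;0 0 -8 0;0 0 -14 0;-4 4 -18 0;-8 9 -20 0;-12 15 -22 0",
  "jaw": 0.8
}}

```text
clock: 51.02
eef_pos: [0.3956, 0.2143, 0.2704]
tool_rot: [-3.139, 0.107, -0.002]
wrist_force: [-0.4, -0.8, 0.8]
grip_width: 0.798
gripper_force: 0.0
```

Call:
{"fn": "servo_tool", "kwargs": {
  "moves": "0 6 0 0;0 12 0 0;0 18 0 0;0 24 0 0;0 30 0 0;0 36 0 0;0 42 0 0;0 46 0 0;0 46 0 0;0 46 0 0"
}}

```text
clock: 52.28
eef_pos: [0.3648, -0.2429, 0.2693]
tool_rot: [-3.139, 0.109, 0.001]
wrist_force: [-0.2, -0.2, 0.9]
grip_width: 0.8
gripper_force: 0.0
```

```bash
python3 - <<'E'
from h import *
f=grab("top");g=grab("side")
T,G=f["frame"].astype(int),g["frame"].astype(int)
# picture on the easel: white mount in each view
def whit(im,box,t):
    h=cv2.cvtColor(im.astype(np.uint8),cv2.COLOR_RGB2HSV).astype(int); m=((h[...,1]<50)&(h[...,2]>t)); bl=(h[...,0]>95)&(h[...,0]<150)&(h[...,1]>70)&(h[...,2]>60)
    ye=(h[...,0]>19)&(h[...,0]<34)&(h[...,1]>110)&(h[...,2]>110)
    o=[]
    for k in (m,bl,ye):
        z=np.zeros_like(k); z[box[1]:box[3],box[0]:box[2]]=k[box[1]:box[3],box[0]:box[2]]; o.append(z)
    return o
for nm,fr,im,box in [("top",f,T,(115,160,172,220)),("side",g,G,(185,225,245,275))]:
    for n,k in zip(("white","blue","yellow"),whit(im,box,130)):
        print(nm,n,[(c.round(1).tolist(),s.tolist()) for c,s,l in blobs(k,5)])
# picture outline colour samples: vertical profile through blue centre in top
yaw=np.deg2rad(-4); u=np.array([np.cos(yaw),np.sin(yaw)]); S,C=np.sin(np.deg2rad(40)),np.cos(np.deg2rad(40))
def E(x,y,z): # easel_rest local
    h=C*x-S*z; return np.array([.485+u[0]*h-u[1]*y,.340+u[1]*h+u[0]*y,.014+S*x+C*z])
for nm,a in [("sky corners",(.084,)),("foot",(0,))]:
    for y in (.029,-.029): print(nm,y,"top",proj(f,E(a[0],y,.012)).round(1),"side",proj(g,E(a[0],y,.012)).round(1))
print("centre",proj(f,E(.042,0,.012)).round(1),proj(g,E(.042,0,.012)).round(1))
E
```

```text
top white [([142.4, 197.3], [134, 187, 17, 21, 122])]
top blue [([142.4, 199.4], [137, 197, 12, 5, 46])]
top yellow [([143.2, 204.0], [138, 203, 11, 3, 32])]
side white [([217.7, 252.2], [207, 240, 23, 25, 128])]
side blue [([219.2, 253.0], [216, 250, 8, 8, 36])]
side yellow [([222.6, 256.8], [220, 254, 6, 6, 19])]
sky corners 0.029 top [131.9 184.1] side [204.4 245.9]
sky corners -0.029 top [152.9 185.4] side [216.9 236.2]
foot 0.029 top [134.3 208.7] side [222.1 267.7]
foot -0.029 top [154.5 210. ] side [234.  257.2]
centre [143.4 197.3] [219.5 251.6]
```

```bash
python3 - <<'E'
from h import *
fs=[grab("top") for _ in range(4)]; gs=[grab("side") for _ in range(2)]
f,g=fs[0],gs[0]; im=np.mean([x["frame"] for x in fs],0)
for n,a,b in [("white",(142.4,197.3),(217.7,252.2)),("blue",(142.4,199.4),(219.2,253.0)),("yellow",(143.2,204),(222.6,256.8))]:
    X,r=two(f,a,g,b); print(n,X.round(4),round(r,4))
for v in range(178,219): print(v,im[v,140:147].mean(0).astype(int),im[v,127:131].mean(0).astype(int))
m=keymasks(f)[0]; m[:]=0
h=cv2.cvtColor(im.astype(np.uint8),cv2.COLOR_RGB2HSV).astype(int); m=((h[...,1]<70)&(h[...,2]>125)); z=np.zeros_like(m); z[135:190,205:345]=m[135:190,205:345]
print([(c.round(1).tolist(),s[:4].tolist()) for c,s,l in blobs(z,6)])
S,C=np.sin(np.deg2rad(40)),np.cos(np.deg2rad(40)); c,s=np.cos(.1143),np.sin(.1143)
for i in range(5):
    def W(x,z): lx=.055-.035*C+C*x-S*z; lz=.108-.035*S+S*x+C*z; ly=.148-.074*i; return (.62098+c*lx-s*ly,-.0269+s*lx+c*ly,lz)
    print(i,"blade mid exp",proj(f,W(-.066,.006)).round(1),"tip exp",proj(f,W(-.089,.006)).round(1),"head end exp",proj(f,W(-.043,.011)).round(1))
E
```

```text
white [0.5109 0.3422 0.0498] 0.0037
blue [0.5052 0.3423 0.0491] 0.0039
yellow [0.4932 0.3421 0.039 ] 0.0043
178 [159 112  73] [163 117  76]
179 [161 113  74] [146 105  70]
180 [159 113  73] [144 103  68]
181 [158 112  72] [146 105  70]
182 [158 112  72] [147 106  70]
183 [163 116  74] [148 105  69]
184 [159 112  72] [147 105  69]
185 [176 122  76] [148 106  69]
186 [160 110  69] [148 105  68]
187 [176 145 116] [148 105  68]
188 [228 229 213] [148 105  68]
189 [233 229 207] [148 104  67]
190 [230 203 151] [146 103  66]
191 [229 193 130] [145 102  66]
192 [229 193 132] [146 103  67]
193 [229 194 132] [146 103  66]
194 [231 196 133] [145 102  66]
195 [235 197 133] [150 105  68]
196 [173 143 136] [147 103  66]
197 [119 100 138] [146 102  66]
198 [112  94 138] [142 100  64]
199 [106 100 145] [142  99  65]
200 [ 74 114 172] [140  97  64]
201 [ 74 120 180] [140  98  63]
202 [169 159 122] [149 104  66]
203 [193 171  85] [143  99  64]
204 [191 169  79] [138  96  62]
205 [192 172  94] [137  95  62]
206 [230 229 203] [122  84  56]
207 [227 220 200] [126  87  58]
208 [180 145 116] [132  90  60]

[... 380 characters left out ...]
143, 5, 7]), ([272.6, 148.8], [271, 146, 4, 7]), ([245.9, 152.2], [245, 149, 3, 7]), ([219.0, 154.9], [218, 152, 3, 7]), ([324.3, 161.7], [322, 155, 5, 13]), ([298.2, 164.9], [295, 158, 6, 14]), ([273.9, 167.7], [271, 161, 6, 13]), ([246.8, 170.7], [244, 164, 6, 13]), ([222.5, 173.7], [219, 167, 7, 13])]
0 blade mid exp [222.  173.1] tip exp [222.9 179.9] head end exp [221.1 167.1]
1 blade mid exp [247.8 170.1] tip exp [248.5 176.9] head end exp [247.3 164. ]
2 blade mid exp [273.5 167.1] tip exp [273.9 173.9] head end exp [273.3 161. ]
3 blade mid exp [299.1 164.1] tip exp [299.3 171. ] head end exp [299.2 158. ]
4 blade mid exp [324.6 161.2] tip exp [324.6 168. ] head end exp [325.1 155. ]
```

```bash
python3 -c "
from h import *
print(robot.sign_off())"
```

```text
the job is handed in; nothing more can be done
None
```

I handed the job in at about 53 s on the robot's clock; no verdict came back. By the last camera checks, all five keys hang flat on their pegs with blades down the slope, the seascape lies on the easel sky up with its foot at the lip, and the bell, last checked just after release, stands centred on the plinth; the plant, guest book and bottle were not handled.

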